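# Lock the button press's stroke screw and refit its dial knobs

### The arm

A 6-joint arm with a two-finger parallel gripper is mounted at the origin on the work surface. World frame = base frame: x ahead of the robot, y to its left, z up, the work surface at z = 0. Lengths are in m, angles in rad, forces in N, time in s.
With the tool pointing down it reaches from about 0.35 to 0.8 m from the base axis. Payload 7.3 kg.
Tool frame: the origin (TCP) lies between the finger pads; the fingertips stand bot.finger_overhang ahead of it and the grasp point (between the pads) is the TCP (bot.finger_overhang is the distance from the TCP to the fingertips, in m); z points along the fingers, y is the line along which they close (so a half turn about z gives the same grasp; the last joint's range is limited). The gripper opens to 85 mm and grips with 20 to 120 N. Pads are 22 mm wide; open, the fingers measure 114 mm over their backs; the gripper's body (76 mm by 85 mm) begins 54 mm behind the grasp point. The pads swing forward as they close: fully open they stand 13 mm farther back than shut.
Start: joints at [0.958, 0.342, 1.524, -0, 1.275, -0.146], TCP at [0.236, 0.469, 0.25] pointing down, gripper open.
Joint ranges: [-2.53, 2.53], [-0.77, 2.02], [0.04, 2.7], [-1, 4.14], [0.28, 2.66], [-3.11, 3.11]. Speed limits (rad/s): [2.57, 2.57, 3.14, 3.14, 3.14, 3.14].

### API

Orientations are given as [roll, pitch, yaw] about the fixed x, y, z axes, in that order (R = Rz(yaw) Ry(pitch) Rx(roll)).
In Python, from plant import bot, get_image, camera_model, ticket gives the robot as it stands.
- The arm moves only by the tool carry_out, never from a script. Its argument "moves" is a list of rows, each a list of 3 entries, a list of its own where there are three numbers: the closure, from 0 (fully open) to 1 (shut), then the shift along the tool's x, y, z in mm, then the turn, a rotation vector about the tool's x, y, z in rad. In form: [[hand, [x, y, z], [ax, ay, az]], ...]. A call has 1 to 10 rows; each row shifts and turns the commanded pose from where the row before left it, along the tool's axes as they then stand; what a row does not reach is not made up. A row lasts 1/12 s, in which the tool goes at most 41.7 mm and 7.16 degrees, less where a joint would pass 70% of its speed; a pose out of reach is approached as far as the arm can. A call with a gripper value outside its range is refused whole. The fingers move at their own pace and stop on an object; "grip_force" is the grip in N (left out, the last holds). Time passes only in rows, so rows that do not move let the fingers close. It gives the time, the measured TCP pose, the force, the opening and the grip force at its end, in the units of the state.
- bot.read_state(): the state, without advancing time (a new reading comes with each control period).
- get_image(name): name is "side" or "top"; returns the picture (420x560x3 uint8, red, green, blue); there is no depth.
- camera_model(name): a dict with "fovy" (degrees; the focal length in pixels is half the picture's height over the tangent of half this angle, whatever the lens; pixels are square), "cx", "cy" (the principal point, pixels), "k1" (the pictures are not rectified: a ray, as slopes to the right and down, at radius r is drawn at 1 + k1 r^2 times it, then the intrinsics apply), "rvec" (rotation vector, rad) and "tvec" (3), from world to camera coordinates, as OpenCV has them. Camera axes: x right, y down, z forward; pixel columns grow to the right and rows downward; lengths in m; the calibration is good to about 2 mm. A picture is of the moment at which its call begins. camera_model takes no time and is no camera call.
- ticket.finish_job(): hands the job in; it is judged then, once.
The state is a dict: "time_s": time; "joint_pos": joint angles; "joint_vel": joint speeds; "tau": joint torques, N m; "ee_pos": TCP position; "tcp_rot": TCP orientation; "force": force on the tool from outside, world axes, zero at the start; "torque": the same for the moment, N m; "finger_gap": opening from 0.0 (shut) to 1.0 (fully open); "gripper_force": force on a finger pad.
Only numpy, scipy, OpenCV 4.12 (cv2) and the standard library are available. Lean on these libraries where they do the work, as an engineer would, in place of code of your own. Each camera call takes 0.05 s, during which the arm holds its last target. There are 200 camera calls.

### The job

Put the serviced button press back in order: hold the stroke screw still by fitting the spanner on its square head with the handle resting in the yellow fork, swing the locknut's orange handle clockwise until it stops, then lay the spanner back flat in its black tray; the screw itself must not turn from its setting. Push every dial knob lying on the table fully home onto the D-shaft of its own colour until it snaps, in any order, squeezing the brittle knobs only lightly (well under 50 N per finger), and leave the hammer, the wooden-handled tool and the jar alone.

Things in the scene. Friction and masses are not known exactly. Their poses are not given: they have to be found in the camera images.
- press: Bench button press: low grey and white box fixed on the felt-covered table, flat top 70 mm up. Origin at table level; box spans x -170 to 110, y -220 to 220 mm. In its frame: stroke screw at x 0, y 140; yellow fork at x -130, y 140; three dials at x 0, y 20, -75, -170 in any colour order; a steel die with a green button (not a dial; radius 26, top 34 mm above the panel) at x 75, y -75.
- screw (a joint): Turn of the stroke screw (the brass-headed inner part), rad, anticlockwise from above positive; 0 at the start, its correct setting. It turns easily (0.2 N m), so turning the locknut (0.6 N m) drags it along unless the spanner holds it; with spanner and fork it has about 0.13 rad of play, which does no harm.
- screw_seat (a point): Centre of the screw's round steel shoulder (44 mm across), 98 mm above the table, where the spanner's underside rests; the frame turns with the screw. Above it stands the brass square head, 30 x 30 mm, 30 mm tall (top 4 mm narrowed to 26 mm), its sides parallel to this frame's x and y (the press's at the start).
- fork (a point): Centre of the dark saddle between the two yellow fork posts, 130 mm from the screw towards the press's -x, 98 mm above the table, level with the shoulder. The slot between the posts is 24 mm wide; they rise 24 mm above the saddle. The spanner's handle lies on the saddle between them and so holds the screw.
- nut (a joint): Turn of the dark locknut on the screw, rad, clockwise from above positive (tightening); starts between 0 and 0.25, comes to a hard stop, tight, at 1.9. It is measured relative to the screw. It stays where it is left.
- nut_handle (a point): Top centre of the orange upright handle (18 mm diameter, 46 mm tall, top 132 mm above the table) on the locknut's lever, 85 mm from the screw's axis; the lever's top is 86 mm above the table. With joint nut at 0 it lies 120 deg anticlockwise (from above) of the press's +x, seen from the screw; tightening takes it clockwise. Push or pull it along its arc (about 7 N).
- tray: Black shallow tool tray fixed to the table, 250 (x) x 120 (y) mm outside, floor 4 mm thick, walls 4 mm thick and 12 mm high. Origin: centre of the underside. The spanner lies in it at the start, roughly along its x axis.
- spanner: Aluminium open-ended spanner with a green handle, 200 g, flat, 20 mm thick. Origin: jaw centre, on the underside. The jaw opens to +x: gap 33 mm between prongs 34 mm long, 56 mm over all; its back is at x -17 to -35; the handle, 18 mm wide, runs on to x -160. Goes over the square head from above, handle towards the fork: its yaw then equals the press's.
- spanner_grip (a point): Point on the spanner's handle at x -60 mm, mid thickness: the balance point, where to grip it.
- spanner_tail (a point): Point on the underside of the spanner's handle at x -130 mm, which comes over the fork's saddle.
- knob_red: Loose red knob, brittle cylinder 42 mm across, 48 mm tall, foot 57 mm across and 6 thick, 60 g, upright; may be absent. Origin: underside centre. White line on top along +x. D bore from below, 31 deep, radius 10.5, flat 5.3 mm from the axis on the +x side. Grip at any yaw. Cracks above 110 N from both fingers together; 25 N each is plenty. Snaps on with a 5 to 12 N push.
- dial_red: Fixed round red plate (radius 30, 3 mm thick) on the press with an upright steel D-shaft, radius 9 mm, 28 mm tall above the plate. Origin: plate's underside, 70 mm above the table. The shaft's flat faces +x, 4 mm from the axis. Two spring balls stick out at its y sides 14 mm above the plate; the knob must be pushed past them.
- dial_red_seat (a point): Centre of the top of the red plate, 73 mm above the table: the red knob's underside rests here when it is fully home, its +x along the shaft's +x.
- knob_yellow: Loose yellow knob, brittle cylinder 42 mm across, 48 mm tall, foot 57 mm across and 6 thick, 60 g, upright; may be absent. Origin: underside centre. White line on top along +x. D bore from below, 31 deep, radius 10.5, flat 5.3 mm from the axis on the +x side. Grip at any yaw. Cracks above 110 N from both fingers together; 25 N each is plenty. Snaps on with a 5 to 12 N push.
- dial_yellow: Fixed round yellow plate (radius 30, 3 mm thick) on the press with an upright steel D-shaft, radius 9 mm, 28 mm tall above the plate. Origin: plate's underside, 70 mm above the table. The shaft's flat faces +x, 4 mm from the axis. Two spring balls stick out at its y sides 14 mm above the plate; the knob must be pushed past them.
- dial_yellow_seat (a point): Centre of the top of the yellow plate, 73 mm above the table: the yellow knob's underside rests here when it is fully home, its +x along the shaft's +x.
- knob_blue: Loose blue knob, brittle cylinder 42 mm across, 48 mm tall, foot 57 mm across and 6 thick, 60 g, upright; may be absent. Origin: underside centre. White line on top along +x. D bore from below, 31 deep, radius 10.5, flat 5.3 mm from the axis on the +x side. Grip at any yaw. Cracks above 110 N from both fingers together; 25 N each is plenty. Snaps on with a 5 to 12 N push.
- dial_blue: Fixed round blue plate (radius 30, 3 mm thick) on the press with an upright steel D-shaft, radius 9 mm, 28 mm tall above the plate. Origin: plate's underside, 70 mm above the table. The shaft's flat faces +x, 4 mm from the axis. Two spring balls stick out at its y sides 14 mm above the plate; the knob must be pushed past them.
- dial_blue_seat (a point): Centre of the top of the blue plate, 73 mm above the table: the blue knob's underside rests here when it is fully home, its +x along the shaft's +x.
- hammer: Tack hammer lying on the table, 260 mm; a bystander.
- ripper: Wooden-handled upholstery tool lying on the table, 200 mm; a bystander.
- tack_jar: Jar of tacks, 64 mm in diameter, 80 mm tall; a bystander.
Not all that is in view belongs to the job. What is shaped like the knob_blue but green or turquoise is not meant.

How it is judged:
By the outcome, as a careful person would: the job done as asked, in the order asked, and still so for the second after the job is handed in, with the robot touching nothing.
Of knob_red, knob_yellow, knob_blue only 2 to 3 are there at a start; the rules pass over those that are not, and their reading is None.
At some moment in a run one of knob_red, knob_yellow, knob_blue may be knocked a few centimetres aside while the robot is not near it.
It also fails if it takes over 208 s, if anything falls off the work surface, if the arm or the gripper's body presses on something with over 40 N, if the wrist force passes 120 N, or if a joint passes its speed limit or range.

## Working session

There is one attempt and no reset: what is moved stays moved. The work goes in short steps, Python scripts to look and compute and a tool call to move; the robot and the scene stay as the last step left them, time stands still between calls to the robot, and variables do not carry over. Pictures are saved under pics/ and viewed, at most 14 in all, crops included, and the job is handed in when it is done.

Besides the shell and the picture viewer there is one more tool, called after "Request:" by a JSON object that holds its "name" and its "arguments". carry_out: Moves the arm, as the interface text tells. Its arguments: {"type":"object","properties":{"moves":{"type":"array"},"grip_force":{"type":"number"}},"required":["moves"]}

```bash
ls; mkdir -p pics
python3 - <<'E'
from plant import bot,get_image,camera_model
import cv2
for n in("top","side"):
    im=get_image(n); cv2.imwrite(f"pics/{n}0.png",cv2.resize(im[:,:,::-1],(784,588),interpolation=cv2.INTER_CUBIC)); cv2.imwrite(f"raw_{n}0.png",im[:,:,::-1]); print(camera_model(n))
print(bot.read_state(),bot.finger_overhang)
E
```

```text
pics
{'fovy': 46.95038625172046, 'cx': 275.5834434636655, 'cy': 207.39170875773817, 'k1': 0.02127796240826935, 'rvec': array([ 2.17083151, -2.16526795,  0.094638  ]), 'tvec': array([-0.02053898,  0.58056768,  1.48896042])}
{'fovy': 55.07679683253293, 'cx': 282.15280256007196, 'cy': 207.0086954208076, 'k1': -0.08484083237694766, 'rvec': array([ 2.13381353, -0.34497268,  0.1895913 ]), 'tvec': array([-0.53127246,  0.15634794,  0.89592658])}
{'time_s': 0.1, 'joint_pos': array([ 9.57989461e-01,  3.42648985e-01,  1.52488316e+00,  1.49437298e-05,
        1.27543246e+00, -1.46011315e-01]), 'joint_vel': array([ 3.18871079e-05, -1.31232819e-03, -2.78356901e-03, -5.54169625e-04,
        1.90887541e-03, -8.42498857e-04]), 'tau': array([ 2.23999617e-03, -4.34447551e+01, -2.46491468e+01, -1.29249239e-05,
        4.68190367e-03, -4.16760190e-05]), 'ee_pos': array([0.23605796, 0.46857496, 0.24971094]), 'tcp_rot': array([-3.14023738e+00, -2.13747995e-04,  2.67479260e+00]), 'force': array([-0.3359362 ,  0.86769011,  0.29321468]), 'torque': array([-0.00326809,  0.01473506, -0.00188097]), 'gripper_force': 0.0, 'finger_gap': 1.0002947298771798} 0.019
```

View pics/top0.png

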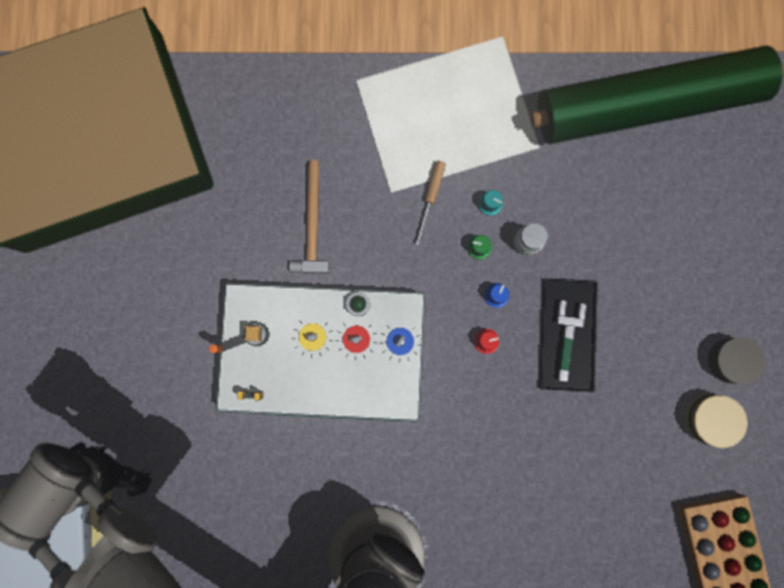

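View pics/side0.png

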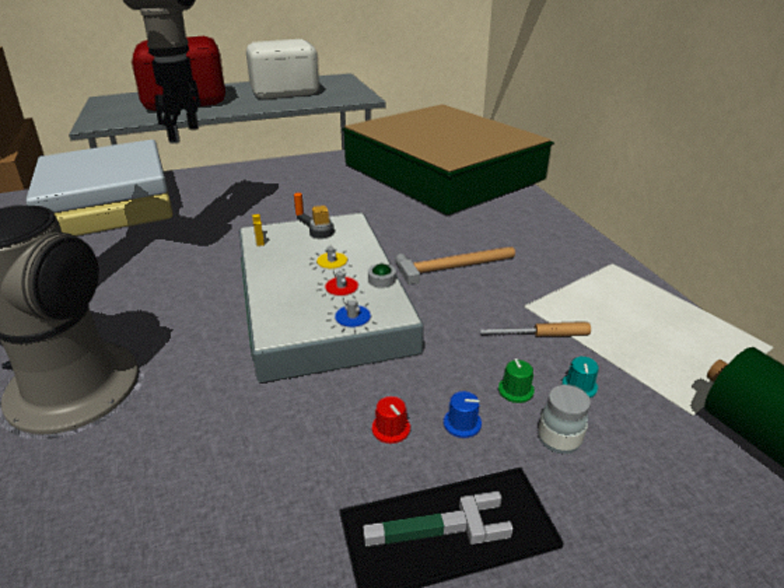

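The pictures show only a red knob at (488,341) and a blue knob at (497,295); the yellow one is absent, and the green and turquoise ones are decoys. The dials run yellow, red, blue at (313,337), (357,339), (400,341). The spanner lies in its tray around (568,335) with the jaw up in the picture, and the orange handle is at (213,349).

```bash
cat > h.py <<'E'
import numpy as np, cv2
from scipy.spatial.transform import Rotation as Ro
from plant import bot,get_image,camera_model
def cam(n):
    m=camera_model(n); f=210/np.tan(np.radians(m['fovy'])/2)
    return np.array([[f,0,m['cx']],[0,f,m['cy']],[0,0,1]]),np.array([m['k1'],0,0,0,0]),np.array(m['rvec']),np.array(m['tvec'])
def world(n,p,z):
    K,d,r,t=cam(n); p=np.atleast_2d(np.asarray(p,float))
    u=cv2.undistortPoints(p[:,None],K,d)[:,0]; R=cv2.Rodrigues(r)[0]; c=-R.T@t
    v=np.c_[u,np.ones(len(u))]@R; return (c+v*((z-c[2])/v[:,2])[:,None])[:,:2]
def proj(n,P):
    K,d,r,t=cam(n); return cv2.projectPoints(np.atleast_2d(np.asarray(P,float)),r,t,K,d)[0][:,0]
def hsv(im): return cv2.cvtColor(im,cv2.COLOR_RGB2HSV)
def blobs(mask,amin=6):
    n,l,s,c=cv2.connectedComponentsWithStats(mask.astype(np.uint8))
    return [(s[i,4],c[i].round(2),l==i) for i in range(1,n) if s[i,4]>=amin]
def plan(pos,yaw,pos0=None,yaw0=None):
    s=bot.read_state(); p0=s['ee_pos'] if pos0 is None else np.array(pos0); y0=s['tcp_rot'][2] if yaw0 is None else yaw0
    c,sn=np.cos(y0),np.sin(y0); d=(np.array(pos)-p0)*1000
    a=-((yaw-y0+np.pi)%(2*np.pi)-np.pi)
    print('tool shift (yaw of start) x %.1f y %.1f z %.1f  turn z %.3f'%(d[0]*c+d[1]*sn,d[0]*sn-d[1]*c,-d[2],a))
E
python3 - <<'E'
from h import *
for n in("top","side"):
    im=cv2.imread(f'raw_{n}0.png')[:,:,::-1]; H=hsv(im); h,s,v=[H[...,i].astype(int) for i in range(3)]
    M={'red':((h<5)|(h>174))&(s>170)&(v>90),'blue':(h>105)&(h<125)&(s>150)&(v>70),'yellow':(h>20)&(h<32)&(s>150)&(v>110),'orange':(h>5)&(h<13)&(s>180)&(v>100),'brass':(h>13)&(h<21)&(s>120)&(v>120),'green':(h>50)&(h<85)&(s>90)}
    for k,m in M.items():
        for a,c,_ in blobs(m,8):
            if n=='top' and not(150<c[0]<440 and 110<c[1]<310): continue
            print(n,k,a,c,[world(n,c,z)[0].round(4) for z in(.024,.048,.073,.132)])
E
```

```text
top red 134 [348.01 243.78] [array([ 0.4676, -0.2451]), array([ 0.467 , -0.2417]), array([ 0.4665, -0.2382]), array([ 0.4652, -0.2299])]
top blue 155 [355.23 211.2 ] [array([ 0.5695, -0.2688]), array([ 0.5674, -0.2651]), array([ 0.5652, -0.2612]), array([ 0.5599, -0.252 ])]
top blue 171 [285.65 243.55] [array([ 0.4677, -0.0508]), array([ 0.4672, -0.0505]), array([ 0.4666, -0.0502]), array([ 0.4654, -0.0495])]
top yellow 31 [222.32 234.32] [array([0.496 , 0.1474]), array([0.495 , 0.1446]), array([0.494 , 0.1416]), array([0.4916, 0.1346])]
top yellow 13 [217.54 244.46] [array([0.4643, 0.1619]), array([0.4638, 0.1589]), array([0.4633, 0.1556]), array([0.4622, 0.1481])]
top yellow 10 [171.6 281.7] [array([0.3489, 0.3027]), array([0.3502, 0.2973]), array([0.3517, 0.2918]), array([0.355 , 0.2787])]
top yellow 12 [183.  282.5] [array([0.3465, 0.2673]), array([0.3479, 0.2625]), array([0.3494, 0.2576]), array([0.3528, 0.2459])]
top brass 80 [180.21 237.55] [array([0.4856, 0.2791]), array([0.4848, 0.2741]), array([0.4839, 0.269 ]), array([0.482 , 0.2568])]
top green 184 [343.45 176.58] [array(
[... 2259 characters left out ...]
5, -0.399 ])]
side green 4076 [318.37 123.67] [array([0.9094, 0.5924]), array([0.8849, 0.5371]), array([0.8593, 0.4796]), array([0.7989, 0.3438])]
side green 76 [272.12 192.38] [array([0.5796, 0.1495]), array([0.5682, 0.1119]), array([0.5563, 0.0728]), array([ 0.5282, -0.0197])]
side green 3047 [536.8  286.01] [array([ 1.0083, -0.3975]), array([ 0.9798, -0.4133]), array([ 0.9501, -0.4298]), array([ 0.88  , -0.4686])]
side green 609 [369.26 272.92] [array([ 0.6811, -0.2387]), array([ 0.6656, -0.2608]), array([ 0.6495, -0.2839]), array([ 0.6115, -0.3383])]
side green 687 [294.99 377.05] [array([ 0.4402, -0.4266]), array([ 0.4343, -0.4413]), array([ 0.4282, -0.4565]), array([ 0.4138, -0.4925])]
```

Run:
```python
import cv2,numpy as np
t=cv2.imread('raw_top0.png'); 
a=cv2.resize(t[195:305,150:300],None,fx=4,fy=4,interpolation=cv2.INTER_CUBIC); b=cv2.resize(t[195:285,330:430],None,fx=4,fy=4,interpolation=cv2.INTER_CUBIC)
o=np.zeros((600,800,3),np.uint8)
a=a[:, :400]; o[:440,:400]=a; o[:360,400:]=b
cv2.imwrite('pics/crop1.png',o)
```

```text
(no output)
```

View pics/crop1.png

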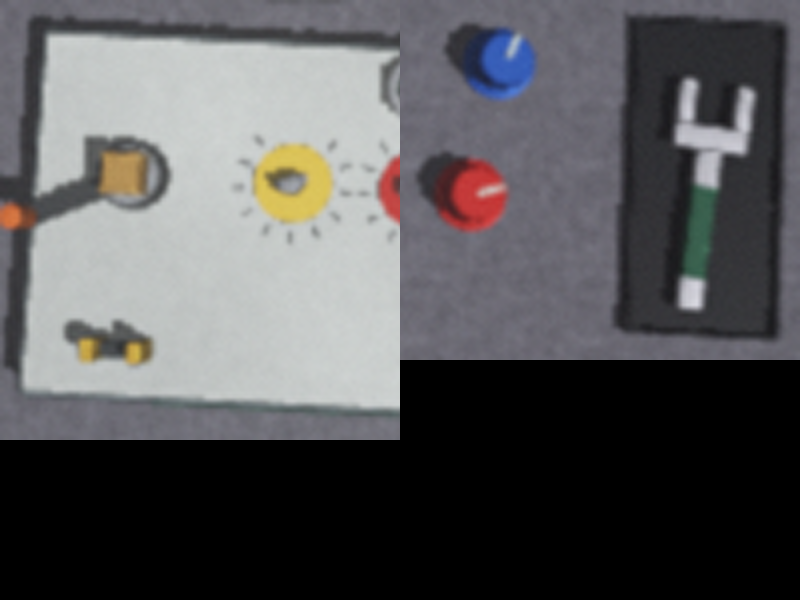

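The crop confirms the spanner's jaw points up the picture (world +x) with a slight tilt, the fork posts at lower left, and white lines on the knobs pointing up-right (blue) and right (red). Now finer measuring.

```bash
cat > m.py <<'E'
from h import *
I={n:get_image(n) for n in("top","side")}
HS={n:hsv(I[n]).astype(int) for n in I}
def cm(n,k):
    h,s,v=[HS[n][...,i] for i in range(3)]
    return {'red':((h<6)|(h>174))&(s>150)&(v>70),'blue':(h>103)&(h<127)&(s>130)&(v>60),'yellow':(h>20)&(h<34)&(s>110)&(v>90),'brass':(h>13)&(h<21)&(s>110)&(v>110),'orange':(h>2)&(h<15)&(s>150)&(v>100),'green':(h>50)&(h<85)&(s>80)}[k]
def near(n,k,P,rad=14):
    c=proj(n,P)[0]; b=[x for x in blobs(cm(n,k)) if np.linalg.norm(x[1]-c)<rad]
    return max(b,key=lambda x:x[0]) if b else None
def hullc(m):
    p=cv2.convexHull(np.argwhere(m)[:,::-1].astype(np.float32)); M=cv2.moments(p); return np.array([M['m10'],M['m01']])/M['m00']
E
python3 - <<'E'
from m import *
G={'yellow':(.467,.142),'red':(.467,.043),'blue':(.4666,-.05)}
for k,g in G.items():
    for n in I:
        b=near(n,k,(*g,.073))
        if b: print('dial',k,n,b[0],world(n,hullc(b[2]),.073).round(4)) 
b=[x for x in blobs(cm('top','yellow')|cm('top','brass')) if np.hypot(*(x[1]-[222,240]))<10]; m=sum(x[2] for x in b)>0
print('yel',world('top',hullc(m),.073).round(4))
# panel
h,s,v=[HS['top'][...,i] for i in range(3)]
w=max(blobs((v>125)&(s<45)),key=lambda x:x[0] if np.hypot(*(x[1]-[228,250]))<30 else 0)
ct=max(cv2.findContours(w[2].astype(np.uint8),cv2.RETR_EXTERNAL,cv2.CHAIN_APPROX_NONE)[0],key=len)[:,0].astype(float)
r=cv2.minAreaRect((world('top',ct,.07)*1000).astype(np.float32)); print('panel',r)
for n in I:
    b=near(n,'brass',(.482,.257,.124)); print('brass',n,b[0],world(n,hullc(b[2]),.128 if n=='top' else .118).round(4))
    print('orange',n,[(a,c,world(n,c,.132 if n=='top' else .115).round(4)) for a,c,_ in blobs(cm(n,'orange'),4) if 140<c[0]<230 and 100<c[1]<270])
# spanner
T=(h>0)&((v>120)&(s<60)|cm('top','green')); 
b=max([x for x in blobs(T) if np.hypot(*(x[1]-[407,240]))<15],key=lambda x:x[0])
ct=cv2.findContours(b[2].astype(np.uint8),cv2.RETR_EXTERNAL,cv2.CHAIN_APPROX_NONE)[0][0][:,0].astype(float)
W=world('top',ct,.022); print('span',b[0],cv2.minAreaRect((W*1000).astype(np.float32)))
P=world('top',np.argwhere(b[2])[:,::-1],.022); hd=P[P[:,0]<.475]; l=cv2.fitLine((hd*1000).astype(np.float32),cv2.DIST_L2,0,.01,.01).ravel(); print('handle line',l,np.degrees(np.arctan2(l[1],l[0])),P.min(0),P.max(0), hd.mean(0))
for k,g in {'red':(.467,-.2417),'blue':(.567,-.265)}.items():
    for n in I:
        b=near(n,k,(*g,.03)); hu=np.zeros(b[2].shape,np.uint8); cv2.fillConvexPoly(hu,cv2.convexHull(np.argwhere(b[2])[:,::-1].astype(np.int32)),1)
        H=HS[n]; wm=(hu>0)*np.clip((H[...,2]-H[...,1]-20),0,120)
        ys,xs=np.nonzero(wm); wt=wm[ys,xs]; p=world(n,np.c_[xs,ys],.048); c=np.average(p,axis=0,weights=wt)
        C=np.cov(p.T,aweights=wt); e,V=np.linalg.eigh(C); 
        print(k,n,len(xs),'hull',world(n,hullc(b[2]),.024).round(4),'line c',c.round(4),'axis',np.degrees(np.arctan2(V[1,1],V[0,1])).round(1),e**.5)
E
```

```text
dial yellow top 233 [[0.4762 0.1398]]
dial yellow side 168 [[0.4758 0.1369]]
dial red top 181 [[0.4716 0.0453]]
dial red side 192 [[0.4714 0.0417]]
dial blue top 206 [[ 0.4673 -0.0492]]
dial blue side 225 [[ 0.4671 -0.0537]]
yel [[0.4762 0.1398]]
panel ((444.5173034667969, 117.63790893554688), (439.6178283691406, 273.463623046875), 87.31844329833984)
brass top 98 [[0.4819 0.2579]]
orange top [(np.int32(29), array([152.79, 248.93]), array([[0.4489, 0.3356]]))]
brass side 113 [[0.4802 0.2482]]
orange side [(np.int32(81), array([212.64, 145.17]), array([[0.4471, 0.3234]]))]
span 409 ((468.2641906738281, -425.3945007324219), (56.542049407958984, 175.84649658203125), 81.9147720336914)
handle line [ 9.9085152e-01 -1.3495664e-01  4.2783713e+02 -4.1751324e+02] -7.756112 [ 0.38106006 -0.46465789] [ 0.55809336 -0.40470303] [ 0.42783713 -0.41751325]
red top 37 hull [[ 0.4676 -0.2448]] line c [ 0.4708 -0.2538] axis 146.3 [0.00507499 0.00604237]
red side 35 hull [[ 0.4689 -0.2521]] line c [ 0.4722 -0.2569] axis 148.4 [0.00762298 0.01017544]
blue top 42 hull [[ 0.5715 -0.267 ]] line c [ 0.5792 -0.2736] axis 174.0 [0.0036595  0.01239657]
blue side 45 hull [[ 0.5718 -0.2753]] line c [ 0.5791 -0.2767] axis -179.8 [0.00934956 0.01448687]
```

Run:
```python
from h import *
plan((.5,.02,.2),2.675)
plan((.4797,-.426,.13),2.675,(.5,.02,.2),2.675)
```

```text
tool shift (yaw of start) x -437.6 y -281.9 z 49.9  turn z -0.000
tool shift (yaw of start) x -182.5 y -407.5 z 70.0  turn z -0.000
```

Request:
{"name": "carry_out", "arguments": {"moves": [[0.5, [-33.7, -21.7, 3.8], [0, 0, 0]], [0.5, [-33.7, -21.7, 3.8], [0, 0, 0]], [0.5, [-33.7, -21.7, 3.8], [0, 0, 0]], [0.5, [-33.7, -21.7, 3.8], [0, 0, 0]], [0.5, [-33.7, -21.7, 3.8], [0, 0, 0]], [0.5, [-33.7, -21.7, 3.8], [0, 0, 0]], [0.5, [-33.7, -21.7, 3.8], [0, 0, 0]], [0.5, [-33.7, -21.7, 3.8], [0, 0, 0]], [0.5, [-33.7, -21.7, 3.8], [0, 0, 0]], [0.5, [-33.7, -21.7, 3.8], [0, 0, 0]]], "grip_force": 40}}

```text
time_s: 1.03
ee_pos: [0.4401, 0.1215, 0.2122]
tcp_rot: [3.141, 0.0, 2.675]
force: [0.7, 0.5, 1.0]
finger_gap: 0.501
gripper_force: 0.0
```

Request:
{"name": "carry_out", "arguments": {"moves": [[0.5, [-33.7, -21.7, 3.8], [0, 0, 0]], [0.5, [-33.7, -21.7, 3.8], [0, 0, 0]], [0.5, [-33.7, -21.7, 3.8], [0, 0, 0]], [0.5, [-15.2, -34, 5.8], [0, 0, 0]], [0.5, [-15.2, -34, 5.8], [0, 0, 0]], [0.5, [-15.2, -34, 5.8], [0, 0, 0]], [0.5, [-15.2, -34, 5.8], [0, 0, 0]], [0.5, [-15.2, -34, 5.8], [0, 0, 0]], [0.5, [-15.2, -34, 5.8], [0, 0, 0]], [0.5, [-15.2, -34, 5.8], [0, 0, 0]]]}}

```text
time_s: 1.87
ee_pos: [0.488, -0.2424, 0.1599]
tcp_rot: [3.141, -0.0, 2.675]
force: [1.0, 0.1, 1.2]
finger_gap: 0.498
gripper_force: 0.0
```

Request:
{"name": "carry_out", "arguments": {"moves": [[0.5, [-15.2, -34, 5.8], [0, 0, 0]], [0.5, [-15.2, -34, 5.8], [0, 0, 0]], [0.5, [-15.2, -34, 5.8], [0, 0, 0]], [0.5, [-15.2, -34, 5.8], [0, 0, 0]], [0.5, [-15.2, -34, 5.8], [0, 0, 0]], [0.5, [0, 0, 0], [0, 0, -0.108]], [0.5, [0, 0, 0], [0, 0, -0.108]], [0.5, [0, 0, 0], [0, 0, -0.108]], [0.5, [0, 0, 0], [0, 0, 0]], [0.5, [0, 0, 0], [0, 0, 0]]]}}

```text
time_s: 2.7
ee_pos: [0.4797, -0.4266, 0.131]
tcp_rot: [3.141, -0.0, 2.996]
force: [0.8, 0.0, 0.2]
finger_gap: 0.496
gripper_force: 0.0
```

Run:
```python
from h import *
plan((.4797,-.426,.03),3.0); print(bot.read_state())
im=np.hstack([cv2.resize(get_image('top')[180:300,330:450],(390,390),interpolation=cv2.INTER_CUBIC),cv2.resize(get_image('side')[250:420,200:400],(400,340))[:, :].copy().repeat(1,0) if 0 else cv2.resize(get_image('side')[230:420,190:400],(400,390))])
cv2.imwrite('pics/a.png',im[:,:,::-1])
```

```text
tool shift (yaw of start) x 0.1 y 0.6 z 101.0  turn z -0.004
{'time_s': 2.7, 'joint_pos': array([-8.46172408e-01,  6.59272356e-01,  1.33242355e+00,  8.82660632e-05,
        1.15043472e+00, -2.27100316e+00]), 'joint_vel': array([ 0.00447836, -0.00560177, -0.00076317,  0.00116067, -0.00010365,
        0.01820241]), 'tau': array([-2.42340295e-01, -5.70630419e+01, -2.30691862e+01, -1.01062685e-02,
       -5.78619747e-04, -3.79342334e-01]), 'ee_pos': array([ 0.47971225, -0.42658001,  0.13098067]), 'tcp_rot': array([ 3.14118439e+00, -3.59480704e-04,  2.99559111e+00]), 'force': array([0.78365476, 0.03513931, 0.18637733]), 'torque': array([0.02614199, 0.00679497, 0.01643501]), 'gripper_force': 0.0, 'finger_gap': 0.4962832690164653}
```

View pics/a.png

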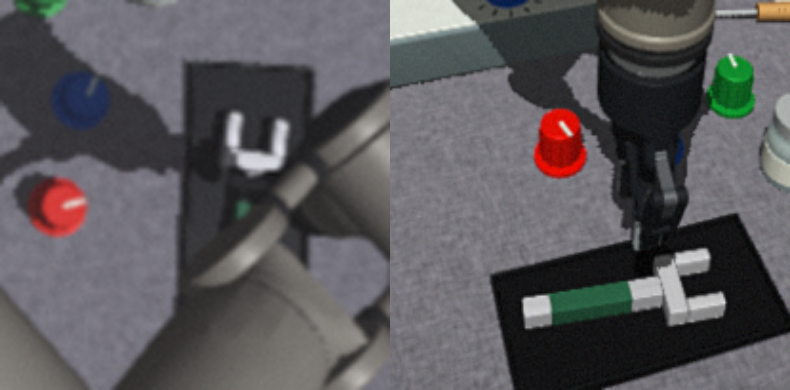

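The gripper stands above the spanner's handle, between the bar and the green part, fingers astride its line. Lower and close.

Request:
{"name": "carry_out", "arguments": {"moves": [[0.5, [0, 0, 30], [0, 0, 0]], [0.5, [0, 0, 30], [0, 0, 0]], [0.5, [0, 0, 25], [0, 0, 0]], [0.5, [0, 0, 12], [0, 0, 0]], [0.5, [0, 0, 6], [0, 0, 0]], [0.5, [0, 0, 0], [0, 0, 0]], [0.85, [0, 0, 0], [0, 0, 0]], [1, [0, 0, 0], [0, 0, 0]], [1, [0, 0, 0], [0, 0, 0]], [1, [0, 0, 0], [0, 0, 0]]], "grip_force": 50}}

```text
time_s: 3.63
ee_pos: [0.4807, -0.4275, 0.0303]
tcp_rot: [-3.139, 0.003, 2.999]
force: [-0.2, -0.1, 6.2]
finger_gap: 0.192
gripper_force: 51.6
```

Request:
{"name": "carry_out", "arguments": {"moves": [[1, [0, 0, -15], [0, 0, 0]], [1, [0, 0, -30], [0, 0, 0]], [1, [0, 0, -35], [0, 0, 0]], [1, [0, 0, -35], [0, 0, 0]], [1, [0, 0, -35], [0, 0, 0]], [1, [0, 0, 0], [0, 0, 0]]], "grip_force": 60}}

```text
time_s: 4.13
ee_pos: [0.4821, -0.4291, 0.187]
tcp_rot: [-3.133, 0.011, 2.999]
force: [1.6, -0.9, -0.7]
finger_gap: 0.193
gripper_force: 58.9
```

Run:
```python
from h import *
psi=-.047; O=np.array([.4751,.1195]); R=np.array([[np.cos(psi),-np.sin(psi)],[np.sin(psi),np.cos(psi)]])
g=O+R@[-.060,.140]; print('grip tgt',g, 'screw',O+R@[0,.14])
plan((.50,0,.19),2.999)
plan((*g,.18),2.999,(.50,0,.19),2.999)
s=bot.read_state(); print(s['ee_pos'],s['tcp_rot'],s['force'],s['finger_gap'])
cv2.imwrite('pics/b.png',get_image('side')[:,:,::-1])
```

```text
grip tgt [0.42174384 0.26216436] screw [0.48167758 0.2593454 ]
tool shift (yaw of start) x 43.3 y 427.3 z -3.0  turn z -0.000
tool shift (yaw of start) x 114.7 y 248.4 z 10.0  turn z -0.000
[ 0.48212436 -0.42911175  0.18700722] [-3.13255942  0.01083584  2.99885476] [ 1.60139592 -0.93638601 -0.65224577] 0.19324923051877976
```

View pics/b.png

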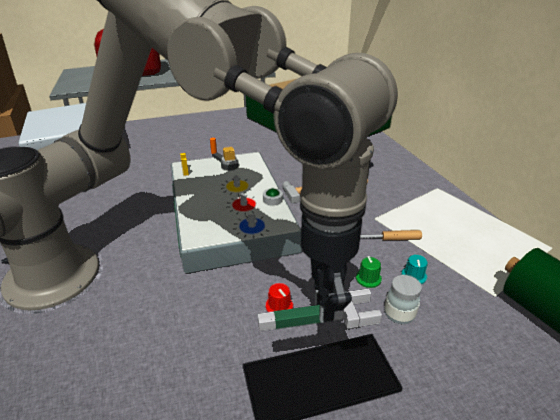

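Request:
{"name": "carry_out", "arguments": {"moves": [[1, [3.9, 38.8, -0.3], [0, 0, 0]], [1, [3.9, 38.8, -0.3], [0, 0, 0]], [1, [3.9, 38.8, -0.3], [0, 0, 0]], [1, [3.9, 38.8, -0.3], [0, 0, 0]], [1, [3.9, 38.8, -0.3], [0, 0, 0]], [1, [3.9, 38.8, -0.3], [0, 0, 0]], [1, [3.9, 38.8, -0.3], [0, 0, 0]], [1, [3.9, 38.8, -0.3], [0, 0, 0]], [1, [3.9, 38.8, -0.3], [0, 0, 0]], [1, [3.9, 38.8, -0.3], [0, 0, 0]]]}}

```text
time_s: 5.02
ee_pos: [0.4952, -0.035, 0.1801]
tcp_rot: [3.141, -0.002, 2.998]
force: [1.5, -0.3, -1.1]
finger_gap: 0.188
gripper_force: 59.1
```

Request:
{"name": "carry_out", "arguments": {"moves": [[1, [3.9, 38.8, -0.3], [0, 0, 0]], [1, [16.4, 35.5, 1], [0, 0, 0]], [1, [16.4, 35.5, 1], [0, 0, 0]], [1, [16.4, 35.5, 1], [0, 0, 0]], [1, [16.4, 35.5, 1], [0, 0, 0]], [1, [16.4, 35.5, 1], [0, 0, 0]], [1, [16.4, 35.5, 1], [0, 0, 0]], [1, [16.4, 35.5, 1], [0, 0, -0.096]], [1, [0, 0, 0], [0, 0, 0]], [1, [0, 0, 0], [0, 0, 0]]]}}

```text
time_s: 5.85
ee_pos: [0.418, 0.2657, 0.1733]
tcp_rot: [-3.14, -0.002, 3.099]
force: [-0.7, -0.9, -2.8]
finger_gap: 0.192
gripper_force: 59.3
```

Run:
```python
from h import *
s=bot.read_state(); print(s['ee_pos'],s['tcp_rot'],s['force'],s['joint_pos'])
plan((.4217,.2622,.14),3.0946)
t=get_image('top'); cv2.imwrite('raw_top1.png',t[:,:,::-1]); sd=get_image('side'); cv2.imwrite('raw_side1.png',sd[:,:,::-1])
a=cv2.resize(t[200:300,140:240],(400,400),interpolation=cv2.INTER_CUBIC); b=cv2.resize(sd[80:180,160:260],(400,400),interpolation=cv2.INTER_CUBIC)
cv2.imwrite('pics/c.png',np.hstack([a,b])[:,:,::-1])
```

```text
[0.4180193  0.26572098 0.17332281] [-3.14049730e+00 -2.29205901e-03  3.09917416e+00] [-0.74952585 -0.89130989 -2.75492642] [ 4.11360763e-01  3.68897528e-01  1.71621245e+00  2.32340858e-05
  1.05902294e+00 -1.11702973e+00]
tool shift (yaw of start) x -3.8 y -3.4 z 33.3  turn z 0.005
```

View pics/c.png

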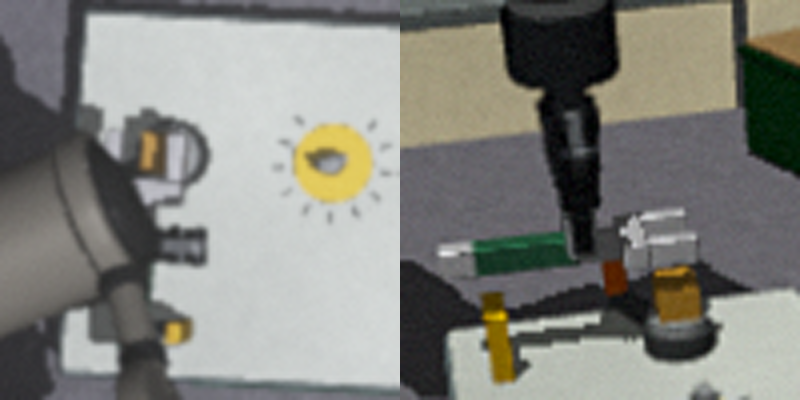

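Run:
```python
from h import *
s=bot.read_state(); p=s['ee_pos']; y=s['tcp_rot'][2]-np.pi; ex=np.array([np.cos(y),np.sin(y)]); ey=np.array([-ex[1],ex[0]])
o=p[:2]+ex*.059; print('pred origin',o)
def L(x,yy,z): return (*(o+ex*x+ey*yy),z)
z=p[2]-.026+.02
for n in('top','side'):
    print(n,'tipsL out/in',proj(n,[L(.017,.028,z),L(.017,.0165,z),L(.017,-.0165,z),L(.017,-.028,z),L(-.017,.0165,z),L(-.017,-.0165,z),L(-.035,.028,z),L(-.035,-.028,z)]).round(1).tolist())
t=cv2.imread('raw_top1.png')
g=cv2.cvtColor(t,cv2.COLOR_BGR2GRAY)
for r in(232,234,236,238,240,243): print(r,g[r,160:200].tolist())
print('head pred at screw', proj('top',[(*((.48168,.25935)+np.array(q)),.128) for q in((.015,.015),(.015,-.015),(-.015,.015),(-.015,-.015))]).round(1).tolist())
for c in(184,187): print(c,g[225:262,c].tolist())
```

```text
pred origin [0.47819455 0.26097795]
top tipsL out/in [[166.7, 232.0], [170.7, 232.2], [182.4, 232.7], [186.4, 232.9], [169.9, 244.2], [181.5, 244.8], [165.4, 250.4], [185.2, 251.3]]
side tipsL out/in [[230.1, 131.1], [230.7, 132.6], [232.7, 137.1], [233.4, 138.7], [219.0, 133.9], [220.7, 138.4], [212.2, 133.1], [214.8, 140.8]]
232 [75, 79, 88, 90, 102, 144, 179, 172, 170, 179, 159, 112, 92, 94, 98, 100, 95, 87, 73, 73, 74, 79, 89, 98, 105, 123, 108, 88, 93, 133, 185, 207, 212, 212, 214, 213, 214, 213, 212, 212]
234 [68, 63, 60, 69, 115, 174, 170, 177, 186, 182, 138, 105, 98, 94, 91, 105, 149, 151, 133, 91, 75, 104, 164, 176, 182, 181, 138, 132, 113, 86, 92, 148, 203, 213, 213, 212, 210, 210, 210, 211]
236 [74, 60, 47, 43, 56, 95, 145, 178, 189, 181, 127, 100, 91, 86, 71, 92, 141, 155, 144, 96, 75, 106, 172, 186, 194, 186, 141, 142, 149, 107, 79, 107, 184, 208, 212, 209, 211, 209, 207, 209]
238 [78, 62, 47, 44, 44, 44, 60, 113, 167, 174, 120, 96, 93, 84, 73, 102, 146, 146, 106, 78, 74, 107, 176, 189, 195, 179, 139, 153, 161, 131, 89, 83, 137, 197, 208, 209, 209, 210, 211, 211]
240 [90, 82, 55, 44, 47, 45, 46, 45, 58, 76, 81, 72, 62, 56, 67, 108, 147, 141, 93, 75, 76, 113, 181, 193, 193, 162, 131, 156, 158, 118, 83, 92, 156, 200, 211, 211, 211, 212, 212, 212]
243 [103, 92, 70, 52, 48, 50, 48, 47, 49, 49, 46, 48, 50, 54, 55, 61, 67, 72, 76, 77, 81, 116, 177, 197, 194, 152, 126, 118, 93, 80, 108, 167, 204, 209, 209, 210, 209, 209, 209, 208]
head pred at screw [[174.6, 232.5], [184.9, 232.6], [174.4, 242.8], [184.7, 242.9]]
184 [210, 210, 212, 209, 180, 115, 91, 105, 135, 182, 192, 194, 193, 195, 190, 193, 194, 194, 194, 183, 147, 164, 174, 161, 112, 99, 141, 194, 205, 204, 190, 127, 74, 61, 70, 101, 110]
187 [211, 210, 209, 210, 208, 180, 111, 88, 111, 132, 139, 142, 144, 153, 157, 156, 156, 148, 118, 95, 98, 147, 189, 199, 199, 200, 201, 202, 201, 202, 201, 182, 100, 54, 66, 105, 120]
```

Run:
```python
from h import *
t=cv2.imread('raw_top0.png').astype(int)
for r in(235,237,239,241): print(r,t[r,168:194,2].tolist(),t[r,168:194,0].tolist())
for c in(177,179,181): print(c,t[226:252,c,2].tolist(),t[226:252,c,0].tolist())
C=np.array((.48168,.25935)); 
for z,h in((.128,.013),(.124,.015),(.098,.015)): print(z,proj('top',[(*(C+q),z) for q in((h,h),(h,-h),(-h,h),(-h,-h))]).round(1).tolist())
```

```text
235 [193, 195, 178, 119, 88, 86, 79, 107, 169, 179, 178, 179, 184, 183, 183, 180, 166, 142, 117, 127, 122, 88, 75, 116, 188, 204] [197, 197, 181, 121, 89, 88, 79, 70, 84, 85, 86, 87, 90, 89, 89, 87, 85, 72, 81, 121, 125, 92, 77, 118, 191, 207]
237 [195, 193, 179, 117, 90, 82, 72, 110, 168, 179, 179, 182, 180, 182, 180, 177, 152, 132, 118, 138, 149, 118, 84, 84, 145, 190] [198, 196, 182, 119, 91, 85, 68, 68, 83, 86, 87, 89, 86, 89, 86, 87, 77, 69, 83, 136, 154, 125, 87, 84, 146, 192]
239 [178, 167, 127, 92, 80, 70, 73, 120, 169, 181, 178, 183, 180, 183, 183, 179, 155, 126, 121, 150, 152, 118, 85, 83, 135, 187] [180, 171, 128, 93, 82, 71, 62, 67, 81, 88, 85, 90, 86, 89, 89, 87, 78, 68, 93, 154, 160, 123, 88, 85, 137, 191]
241 [80, 80, 77, 76, 73, 70, 89, 142, 169, 174, 176, 176, 178, 177, 181, 181, 152, 125, 124, 148, 135, 97, 74, 105, 178, 198] [81, 83, 82, 79, 78, 73, 66, 75, 81, 85, 86, 87, 86, 84, 87, 89, 76, 70, 96, 152, 144, 101, 76, 106, 179, 200]
177 [196, 197, 192, 161, 110, 84, 95, 145, 177, 179, 184, 179, 179, 181, 181, 174, 165, 140, 120, 136, 178, 193, 192, 191, 194, 192] [199, 200, 194, 163, 111, 85, 72, 73, 85, 85, 90, 86, 87, 88, 88, 85, 91, 108, 123, 140, 182, 195, 194, 194, 197, 196]
179 [198, 197, 182, 118, 84, 75, 87, 135, 175, 179, 181, 182, 182, 183, 179, 176, 174, 164, 153, 133, 137, 180, 190, 190, 191, 192] [201, 200, 184, 121, 87, 77, 74, 77, 86, 87, 89, 89, 89, 90, 88, 87, 95, 128, 153, 139, 141, 183, 193, 192, 193, 194]
181 [198, 198, 181, 116, 82, 103, 98, 137, 182, 183, 180, 182, 183, 183, 182, 177, 175, 160, 156, 143, 116, 156, 188, 193, 193, 192] [201, 200, 183, 116, 85, 108, 88, 77, 88, 89, 87, 89, 90, 89, 89, 84, 92, 117, 157, 151, 120, 159, 190, 195, 195, 194]
0.128 [[175.3, 233.2], [184.2, 233.2], [175.1, 242.2], [184.0, 242.2]]
0.124 [[174.9, 232.6], [185.2, 232.6], [174.7, 242.9], [184.9, 242.9]]
0.098 [[176.8, 233.0], [186.9, 233.0], [176.6, 243.1], [186.6, 243.1]]
```

```bash
python3 -c "
from h import *
plan((.4218,.2608,.162),3.0946)"
```

```text
tool shift (yaw of start) x -2.7 y -2.8 z 11.7  turn z 0.000
```

Request:
{"name": "carry_out", "arguments": {"moves": [[1, [-2.7, -2.8, 5], [0, 0, 0]], [1, [0, 0, 6], [0, 0, 0]], [1, [0, 0, 0], [0, 0, 0]], [1, [0, 0, 0], [0, 0, 0]]]}}

```text
time_s: 6.28
ee_pos: [0.4224, 0.2603, 0.163]
tcp_rot: [-3.141, -0.001, 3.093]
force: [-0.4, -0.3, -1.7]
finger_gap: 0.186
gripper_force: 59.2
```

```bash
python3 -c "
from h import *
print(bot.read_state())
plan((.4218,.2608,.125),3.0946)"
```

```text
{'time_s': 6.2833, 'joint_pos': array([ 3.97572003e-01,  3.82637073e-01,  1.72812519e+00,  9.74807077e-05,
        1.03228229e+00, -1.12444991e+00]), 'joint_vel': array([ 7.61760294e-03, -1.14982826e-02, -1.31456026e-02,  6.17098135e-05,
        5.62027419e-03,  9.92276533e-05]), 'tau': array([-6.96155406e-02, -4.26856041e+01, -2.15488958e+01, -8.07658624e-03,
       -3.65926826e-02, -4.08811087e-03]), 'ee_pos': array([0.42242982, 0.26028243, 0.16295438]), 'tcp_rot': array([-3.14104133e+00, -1.34575067e-03,  3.09276781e+00]), 'force': array([-0.42251854, -0.3124351 , -1.65078292]), 'torque': array([-0.01469898,  0.00312782, -0.03539816]), 'gripper_force': 59.24902081489563, 'finger_gap': 0.18610776114225755}
tool shift (yaw of start) x 0.7 y 0.5 z 38.0  turn z -0.002
```

Request:
{"name": "carry_out", "arguments": {"moves": [[1, [0.6, 0.4, 4], [0, 0, 0]], [1, [0, 0, 4], [0, 0, 0]], [1, [0, 0, 4], [0, 0, 0]], [1, [0, 0, 0], [0, 0, 0]]]}}

```text
time_s: 6.62
ee_pos: [0.4213, 0.2615, 0.1507]
tcp_rot: [-3.141, -0.001, 3.095]
force: [0.2, -0.8, -2.1]
finger_gap: 0.196
gripper_force: 59.3
```

Request:
{"name": "carry_out", "arguments": {"moves": [[1, [0, 0, 3], [0, 0, 0]], [1, [0, 0, 3], [0, 0, 0]], [1, [0, 0, 0], [0, 0, 0]]]}}

```text
time_s: 6.87
ee_pos: [0.4215, 0.2617, 0.145]
tcp_rot: [-3.141, -0.001, 3.095]
force: [0.7, 0.3, -2.8]
finger_gap: 0.191
gripper_force: 59.3
```

Request:
{"name": "carry_out", "arguments": {"moves": [[1, [0, 0, 5], [0, 0, 0]], [1, [0, 0, 5], [0, 0, 0]], [1, [0, 0, 5], [0, 0, 0]], [1, [0, 0, 0], [0, 0, 0]], [1, [0, 0, 0], [0, 0, 0]]]}}

```text
time_s: 7.28
ee_pos: [0.4216, 0.2616, 0.1302]
tcp_rot: [-3.141, -0.001, 3.095]
force: [0.1, 0.7, -1.4]
finger_gap: 0.19
gripper_force: 59.3
```

Request:
{"name": "carry_out", "arguments": {"moves": [[1, [0, 0, 3], [0, 0, 0]], [1, [0, 0, 2], [0, 0, 0]], [1, [0, 0, 0], [0, 0, 0]], [1, [0, 0, 0], [0, 0, 0]]]}}

```text
time_s: 7.62
ee_pos: [0.4218, 0.2617, 0.1255]
tcp_rot: [-3.142, -0.0, 3.095]
force: [0.4, 0.3, -2.2]
finger_gap: 0.194
gripper_force: 59.3
```

Run:
```python
from h import *
t=get_image('top'); sd=get_image('side'); cv2.imwrite('raw_side2.png',sd[:,:,::-1])
a=cv2.resize(t[200:300,140:240],(400,400),interpolation=cv2.INTER_CUBIC); b=cv2.resize(sd[80:180,160:260],(400,400),interpolation=cv2.INTER_CUBIC)
cv2.imwrite('pics/d.png',np.hstack([a,b])[:,:,::-1])
```

View pics/d.png

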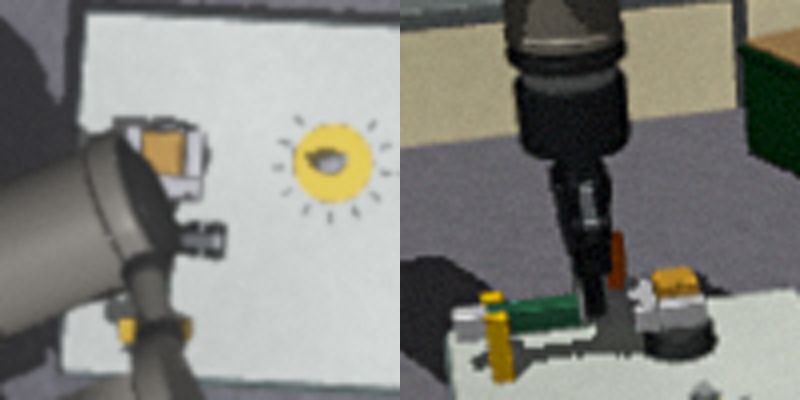

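The brass head pokes up through the jaw (side crop at 675,285) and the handle lies between the yellow posts (495,320). Settle it onto the shoulder and release.

Request:
{"name": "carry_out", "arguments": {"moves": [[1, [0, 0, 2], [0, 0, 0]], [1, [0, 0, 1], [0, 0, 0]], [1, [0, 0, 0], [0, 0, 0]]]}}

```text
time_s: 7.97
ee_pos: [0.4221, 0.2619, 0.1242]
tcp_rot: [3.141, 0.002, 3.095]
force: [-4.5, -1.2, 12.1]
finger_gap: 0.195
gripper_force: 61.1
```

```bash
python3 -c "
from h import *
plan((.4482,.3361,.19),1.976)"
```

```text
tool shift (yaw of start) x -22.6 y 75.4 z -65.8  turn z 1.119
```

Request:
{"name": "carry_out", "arguments": {"moves": [[0.8, [0, 0, 0], [0, 0, 0]], [0.5, [0, 0, 0], [0, 0, 0]], [0.5, [0, 0, 0], [0, 0, 0]], [0.5, [0, 0, 0], [0, 0, 0]], [0.5, [0, 0, -20], [0, 0, 0]], [0.5, [0, 0, -40], [0, 0, 0]], [0.5, [0, 0, -10], [0, 0, 0]], [0.5, [-29, 36, 0], [0, 0, 0.12]], [0.5, [0, 0, 0], [0, 0, 0.12]], [0.5, [0, 0, 0], [0, 0, 0.12]]]}}

```text
time_s: 8.8
ee_pos: [0.4503, 0.2939, 0.1922]
tcp_rot: [3.141, 0.0, 2.73]
force: [-0.3, -0.6, -0.1]
finger_gap: 0.504
gripper_force: 0.0
```

Request:
{"name": "carry_out", "arguments": {"moves": [[0.5, [0, 0, 0], [0, 0, 0.12]], [0.5, [0, 0, 0], [0, 0, 0.12]], [0.5, [0, 0, 0], [0, 0, 0.12]], [0.5, [0, 0, 0], [0, 0, 0.12]], [0.5, [0, 0, 0], [0, 0, 0.12]], [0.5, [0, 0, 0], [0, 0, 0.12]], [0.5, [0, 0, 0], [0, 0, 0.04]], [0.5, [0, 0, 0], [0, 0, 0]], [0.5, [0, 0, 0], [0, 0, 0]]]}}

```text
time_s: 9.55
ee_pos: [0.4494, 0.2929, 0.1924]
tcp_rot: [-3.141, -0.0, 1.976]
force: [0.3, 0.2, 0.2]
finger_gap: 0.503
gripper_force: 0.0
```

```bash
python3 -c "
from h import *
print(bot.read_state()['joint_pos'])
plan((.4482,.3361,.115),1.976)
t=get_image('side')
cv2.imwrite('pics/e.png',cv2.resize(t[70:190,150:290],(700,600),interpolation=cv2.INTER_CUBIC)[:,:,::-1])"
```

```text
[4.34645622e-01 4.15840417e-01 1.58049918e+00 3.49891972e-05
 1.14548151e+00 2.89966359e-02]
tool shift (yaw of start) x 40.2 y 15.9 z 77.4  turn z 0.000
```

View pics/e.png

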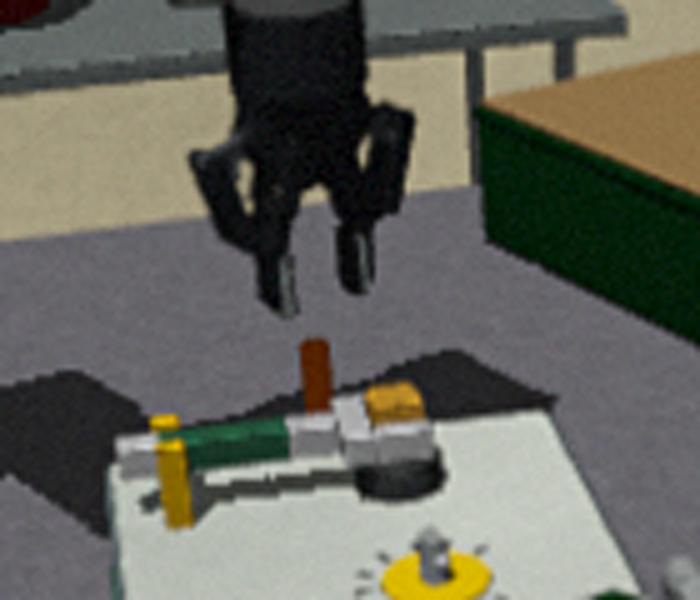

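The spanner sits level on the shoulder and the saddle, and the orange handle is upright at (315,375) behind it. Go over it, lower and grip.

Request:
{"name": "carry_out", "arguments": {"moves": [[0.5, [20, 8, 0], [0, 0, 0]], [0.5, [20, 8, 0], [0, 0, 0]], [0.5, [0, 0, 0], [0, 0, 0]], [0.5, [0, 0, 30], [0, 0, 0]], [0.5, [0, 0, 30], [0, 0, 0]], [0.5, [0, 0, 14], [0, 0, 0]], [0.5, [0, 0, 0], [0, 0, 0]], [0.8, [0, 0, 0], [0, 0, 0]], [0.8, [0, 0, 0], [0, 0, 0]]], "grip_force": 20}}

```text
time_s: 10.35
ee_pos: [0.4493, 0.3362, 0.1198]
tcp_rot: [3.139, -0.0, 1.975]
force: [1.4, 2.4, -0.6]
finger_gap: 0.23
gripper_force: 1.1
```

Request:
{"name": "carry_out", "arguments": {"moves": [[1, [0, 0, 0], [0, 0, 0]], [1, [0, 0, 0], [0, 0, 0]], [1, [-0.4, 8.5, 0], [0, 0, 0.1]], [1, [-0.4, 8.5, 0], [0, 0, 0.1]], [1, [0, 0, 0], [0, 0, 0]]], "grip_force": 22}}

```text
time_s: 10.77
ee_pos: [0.4656, 0.3415, 0.1198]
tcp_rot: [3.14, -0.001, 1.771]
force: [-0.9, -0.5, 3.9]
finger_gap: 0.201
gripper_force: 23.7
```

```bash
python3 -c "
from h import *
s=bot.read_state();print(s['ee_pos'],s['tcp_rot'],s['force'],s['torque'],s['finger_gap'])"
```

```text
[0.46556246 0.34145655 0.11983125] [ 3.13992197e+00 -6.07215420e-04  1.77137120e+00] [-0.85185521 -0.49247498  3.86254099] [-0.08321969  0.09936642  0.08106679] 0.20138782053805612
```

Request:
{"name": "carry_out", "arguments": {"moves": [[1, [-0.4, 8.5, 0], [0, 0, 0.1]], [1, [-0.4, 8.5, 0], [0, 0, 0.1]], [1, [-0.4, 8.5, 0], [0, 0, 0.1]], [1, [-0.4, 8.5, 0], [0, 0, 0.1]], [1, [-0.4, 8.5, 0], [0, 0, 0.1]], [1, [-0.4, 8.5, 0], [0, 0, 0.1]], [1, [-0.4, 8.5, 0], [0, 0, 0.1]], [1, [-0.4, 8.5, 0], [0, 0, 0.1]], [1, [0, 0, 0], [0, 0, 0]]]}}

```text
time_s: 11.52
ee_pos: [0.53, 0.3282, 0.1198]
tcp_rot: [-3.141, -0.001, 0.972]
force: [-2.2, -0.7, 5.2]
finger_gap: 0.202
gripper_force: 23.7
```

```bash
python3 -c "
from h import *
s=bot.read_state();print(s['ee_pos'],s['tcp_rot'],s['force'],s['torque'],s['finger_gap'])
d=s['ee_pos'][:2]-[.4817,.258];print(np.hypot(*d),np.arctan2(d[1],d[0]))
t=get_image('top')
cv2.imwrite('pics/f.png',cv2.resize(np.hstack([t[180:310,140:270],get_image('side')[80:210,160:290]]),(800,400),interpolation=cv2.INTER_CUBIC)[:,:,::-1])"
```

```text
[0.52997105 0.32822735 0.11984126] [-3.14138217e+00 -1.08060275e-03  9.72398099e-01] [-2.21739312 -0.66066983  5.22078415] [-0.12656041  0.4157793  -0.08446884] 0.20245139360040354
0.08521722400623265 0.9686081699020627
```

View pics/f.png

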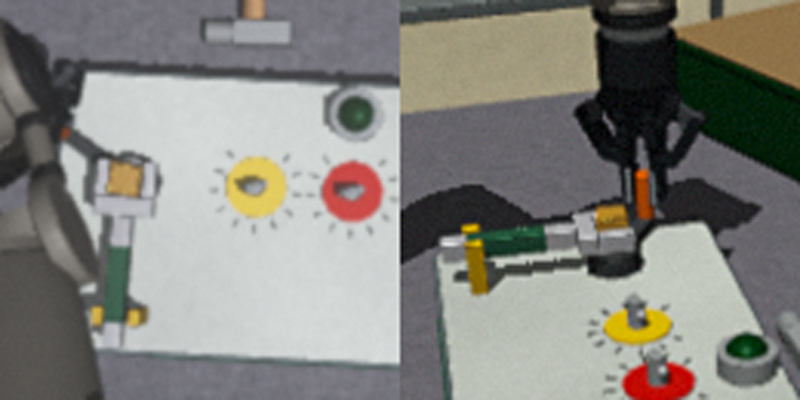

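Request:
{"name": "carry_out", "arguments": {"moves": [[1, [-0.4, 8.5, 0], [0, 0, 0.1]], [1, [-0.4, 8.5, 0], [0, 0, 0.1]], [1, [-0.4, 8.5, 0], [0, 0, 0.1]], [1, [-0.4, 8.5, 0], [0, 0, 0.1]], [1, [-0.4, 8.5, 0], [0, 0, 0.1]], [1, [-0.4, 8.5, 0], [0, 0, 0.1]], [1, [-0.4, 8.5, 0], [0, 0, 0.1]], [1, [-0.1, 4.3, 0], [0, 0, 0.05]], [1, [0, 0, 0], [0, 0, 0]]]}}

```text
time_s: 12.37
ee_pos: [0.5643, 0.2773, 0.1198]
tcp_rot: [-3.14, 0.0, 0.224]
force: [-5.3, 1.3, 6.5]
finger_gap: 0.197
gripper_force: 23.8
```

Request:
{"name": "carry_out", "arguments": {"moves": [[1, [0, 2.6, 0], [0, 0, 0.03]], [1, [0, 2.6, 0], [0, 0, 0.03]], [1, [0, 0, 0], [0, 0, 0]], [1, [0, 0, 0], [0, 0, 0]]]}}

```text
time_s: 12.7
ee_pos: [0.5651, 0.273, 0.1198]
tcp_rot: [-3.14, 0.0, 0.168]
force: [-5.1, 3.4, 5.2]
finger_gap: 0.201
gripper_force: 23.8
```

```bash
python3 -c "
from h import *
s=bot.read_state();print(s['ee_pos'],s['tcp_rot'],s['force'],s['torque'],s['finger_gap'])
d=s['ee_pos'][:2]-[.4817,.258];print(np.hypot(*d),np.arctan2(d[1],d[0]))"
```

```text
[0.56508468 0.27295637 0.11978446] [-3.13984420e+00  1.96578893e-04  1.67928157e-01] [-5.14669328  3.42145824  5.15733942] [0.49472572 0.83775592 0.02467782] 0.20124027884830092
0.08471539451358515 0.17747865594996148
```

Request:
{"name": "carry_out", "arguments": {"moves": [[1, [0, 2.6, 0], [0, 0, 0.03]], [1, [0, 1.7, 0], [0, 0, 0.02]], [1, [0, 0, 0], [0, 0, 0]]]}}

```text
time_s: 12.95
ee_pos: [0.5657, 0.269, 0.1198]
tcp_rot: [-3.139, 0.0, 0.117]
force: [-4.3, 4.2, 6.1]
finger_gap: 0.199
gripper_force: 23.8
```

Request:
{"name": "carry_out", "arguments": {"moves": [[1, [0, 2.6, 0], [0, 0, 0.03]], [1, [0, 0, 0], [0, 0, 0]]]}}

```text
time_s: 13.12
ee_pos: [0.5659, 0.2664, 0.1198]
tcp_rot: [-3.139, 0.0, 0.087]
force: [-5.3, 3.7, 6.7]
finger_gap: 0.199
gripper_force: 23.8
```

Request:
{"name": "carry_out", "arguments": {"moves": [[1, [0, 1.7, 0], [0, 0, 0.02]], [1, [0, 0, 0], [0, 0, 0]]]}}

```text
time_s: 13.28
ee_pos: [0.5661, 0.2648, 0.1198]
tcp_rot: [-3.139, 0.0, 0.067]
force: [-6.2, 4.3, 5.8]
finger_gap: 0.202
gripper_force: 23.8
```

Request:
{"name": "carry_out", "arguments": {"moves": [[1, [0, 1.7, 0], [0, 0, 0.02]], [1, [0, 0, 0], [0, 0, 0]]]}}

```text
time_s: 13.45
ee_pos: [0.5661, 0.2632, 0.1198]
tcp_rot: [-3.139, 0.001, 0.047]
force: [-5.6, 4.9, 6.7]
finger_gap: 0.201
gripper_force: 23.8
```

Request:
{"name": "carry_out", "arguments": {"moves": [[1, [0, 1.7, 0], [0, 0, 0.02]], [1, [0, 0, 0], [0, 0, 0]]]}}

```text
time_s: 13.62
ee_pos: [0.5662, 0.2615, 0.1198]
tcp_rot: [-3.139, 0.001, 0.027]
force: [-4.7, 5.0, 6.4]
finger_gap: 0.201
gripper_force: 23.8
```

Request:
{"name": "carry_out", "arguments": {"moves": [[1, [0, 1.7, 0], [0, 0, 0.02]], [1, [0, 0, 0], [0, 0, 0]]]}}

```text
time_s: 13.78
ee_pos: [0.5663, 0.2598, 0.1198]
tcp_rot: [-3.139, 0.001, 0.007]
force: [-6.7, 6.0, 6.5]
finger_gap: 0.202
gripper_force: 23.8
```

```bash
python3 -c "
from h import *
t=get_image('top')
cv2.imwrite('pics/g.png',cv2.resize(np.hstack([t[180:310,140:270],get_image('side')[80:210,160:290]]),(800,400),interpolation=cv2.INTER_CUBIC)[:,:,::-1])"
```

```text
(no output)
```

View pics/g.png

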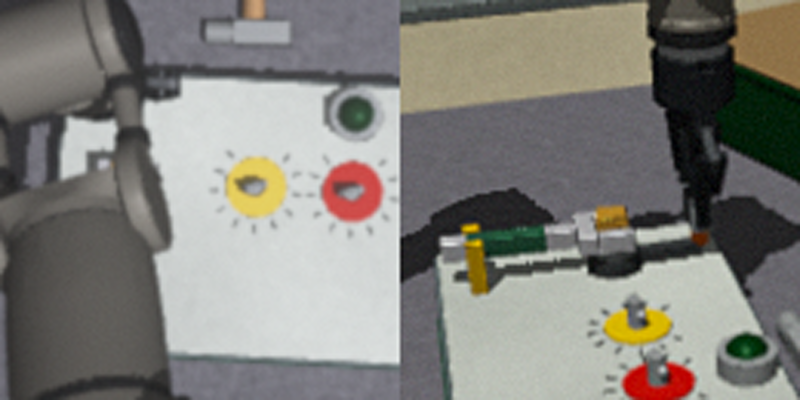

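The spanner still holds the head and rests in the fork; the handle is now on the far (+x) side. Creep on to the stop.

Request:
{"name": "carry_out", "arguments": {"moves": [[1, [0, 1.7, 0], [0, 0, 0.02]], [1, [0, 0, 0], [0, 0, 0]]]}}

```text
time_s: 14.05
ee_pos: [0.5662, 0.2585, 0.1198]
tcp_rot: [-3.139, 0.001, -0.012]
force: [-5.3, 6.8, 5.1]
finger_gap: 0.202
gripper_force: 23.8
```

Request:
{"name": "carry_out", "arguments": {"moves": [[1, [0, 1.7, 0], [0, 0, 0.02]], [1, [0, 0, 0], [0, 0, 0]]]}}

```text
time_s: 14.22
ee_pos: [0.5662, 0.2576, 0.1198]
tcp_rot: [-3.137, 0.0, -0.032]
force: [-6.5, 9.3, 5.0]
finger_gap: 0.204
gripper_force: 23.8
```

Request:
{"name": "carry_out", "arguments": {"moves": [[1, [0, 1.7, 0], [0, 0, 0.02]], [1, [0, 0, 0], [0, 0, 0]]]}}

```text
time_s: 14.38
ee_pos: [0.5661, 0.257, 0.1198]
tcp_rot: [-3.136, 0.0, -0.052]
force: [-5.8, 12.9, 4.8]
finger_gap: 0.199
gripper_force: 23.9
```

Request:
{"name": "carry_out", "arguments": {"moves": [[1, [0, 1.7, 0], [0, 0, 0]], [1, [0, 1.7, 0], [0, 0, 0]], [1, [0, 0, 0], [0, 0, 0]], [1, [0, 0, 0], [0, 0, 0]]]}}

```text
time_s: 14.72
ee_pos: [0.566, 0.2559, 0.1198]
tcp_rot: [-3.132, -0.001, -0.051]
force: [-3.9, 23.0, 2.2]
finger_gap: 0.203
gripper_force: 24.3
```

Request:
{"name": "carry_out", "arguments": {"moves": [[1, [0, 1.7, 0], [0, 0, 0]], [1, [0, 1.7, 0], [0, 0, 0]], [1, [0, 0, 0], [0, 0, 0]], [1, [0, 0, 0], [0, 0, 0]]]}}

```text
time_s: 15.05
ee_pos: [0.566, 0.2547, 0.1199]
tcp_rot: [-3.128, -0.002, -0.051]
force: [-3.6, 32.1, -0.2]
finger_gap: 0.203
gripper_force: 25.0
```

Hard stop reached (force climbs with no motion). Back off the load, open, rise.

Request:
{"name": "carry_out", "arguments": {"moves": [[1, [0, -3.4, 0], [0, 0, 0]], [1, [0, -3, 0], [0, 0, 0]], [0.8, [0, 0, 0], [0, 0, 0]], [0.6, [0, 0, 0], [0, 0, 0]], [0.5, [0, 0, 0], [0, 0, 0]], [0.5, [0, 0, -20], [0, 0, 0]], [0.5, [0, 0, -30], [0, 0, 0]], [0.5, [0, 0, -25], [0, 0, 0]], [0.5, [0, 0, 0], [0, 0, 0]]]}}

```text
time_s: 15.8
ee_pos: [0.5699, 0.2531, 0.1995]
tcp_rot: [-3.138, -0.01, -0.054]
force: [0.0, 0.4, 0.0]
finger_gap: 0.5
gripper_force: 0.0
```

Run:
```python
from h import *
print(bot.read_state()['joint_pos'])
plan((.4221,.2619,.19),3.06)
cv2.imwrite('raw_top2.png',get_image('top')[:,:,::-1]); sd=get_image('side')
H=hsv(sd).astype(int); h,s,v=[H[...,i] for i in range(3)]
for a,c,_ in blobs((h>2)&(h<15)&(s>150)&(v>90),4):
  if 180<c[0]<300 and 100<c[1]<200: print(a,c,world('side',c,.12))
```

```text
[ 2.95247340e-01  5.57556461e-01  1.31862548e+00 -3.69701465e-04
  1.25522590e+00  1.92023458e+00]
tool shift (yaw of start) x -148.1 y -0.8 z 9.5  turn z -3.114
87 [256.8  150.79] [[0.56030217 0.23344014]]
```

Run:
```python
from h import *
t=cv2.imread('raw_top2.png')[:,:,::-1]; H=hsv(t).astype(int); h,s,v=[H[...,i] for i in range(3)]
for a,c,m in blobs((h>50)&(h<90)&(s>60),15):
    if 150<c[0]<230 and 220<c[1]<300:
        p=world('top',np.argwhere(m)[:,::-1],.118); r=cv2.minAreaRect((p*1000).astype(np.float32)); l=cv2.fitLine((p*1000).astype(np.float32),cv2.DIST_L2,0,.01,.01).ravel(); print(a,c,p.mean(0),r,np.arctan2(l[1],l[0]))
plan((.4221,.2639,.19),-.1)
a=cv2.resize(t[200:300,140:240],(560,560),interpolation=cv2.INTER_CUBIC); cv2.imwrite('pics/i.png',a[:,:,::-1])
```

```text
tool shift (yaw of start) x -146.2 y -3.4 z 4.8  turn z 0.046
```

View pics/i.png

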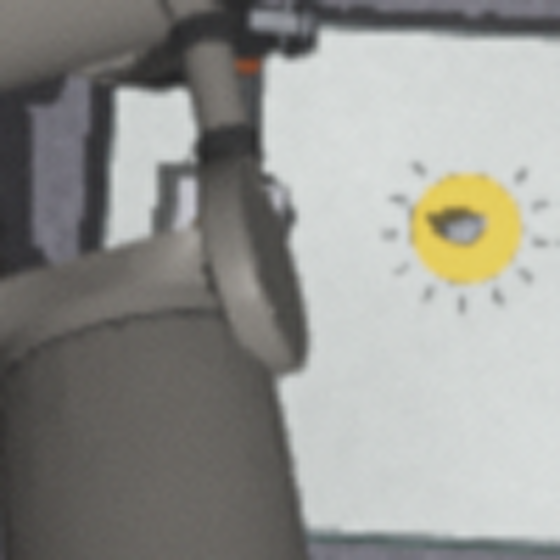

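The arm hides the spanner in the top view, but the orange handle shows at (248,65), at its end position. I go to the known grip point.

Request:
{"name": "carry_out", "arguments": {"moves": [[0.5, [-37, -0.4, 0], [0, 0, 0.016]], [0.5, [-37, -0.4, 0], [0, 0, 0]], [0.5, [-37, -0.4, 0], [0, 0, 0]], [0.5, [-37, -0.4, 0], [0, 0, 0]], [0.5, [0, 0, 0], [0, 0, 0]], [0.5, [0, 0, 20], [0, 0, 0]], [0.5, [0, 0, 10], [0, 0, 0]], [0.5, [0, 0, 0], [0, 0, 0]], [0.5, [0, 0, 0], [0, 0, 0]]]}}

```text
time_s: 16.65
ee_pos: [0.4194, 0.2639, 0.1626]
tcp_rot: [3.14, 0.002, -0.071]
force: [-0.5, -0.2, -0.0]
finger_gap: 0.498
gripper_force: 0.0
```

Run:
```python
from h import *
plan((.4221,.2629,.124),-.07)
sd=get_image('side')
cv2.imwrite('pics/j.png',cv2.resize(sd[90:190,150:290],(784,560),interpolation=cv2.INTER_CUBIC)[:,:,::-1])
```

```text
tool shift (yaw of start) x 2.8 y 0.8 z 38.6  turn z -0.001
```

View pics/j.png

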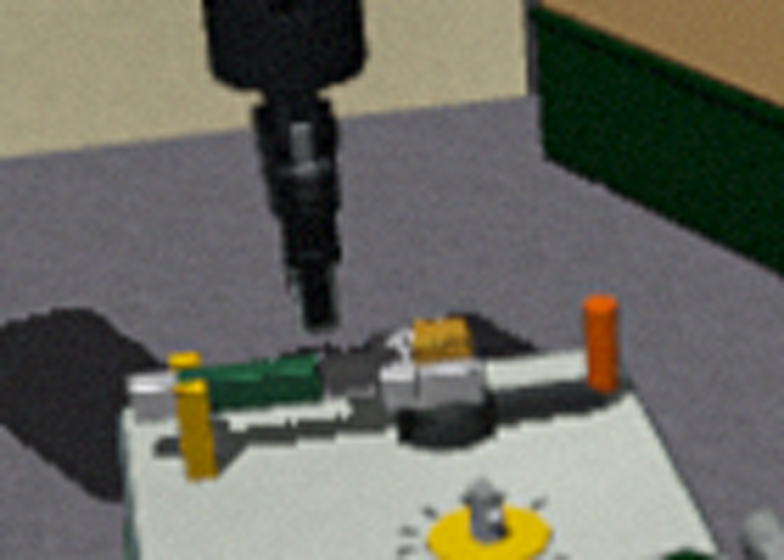

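The orange handle stands at (600,345) past the head, the spanner is still seated, and the gripper is over its neck. Lower, grip, lift gently.

Request:
{"name": "carry_out", "arguments": {"moves": [[0.5, [2.8, 0.8, 15], [0, 0, 0]], [0.5, [0, 0, 15], [0, 0, 0]], [0.5, [0, 0, 8], [0, 0, 0]], [0.5, [0, 0, 0], [0, 0, 0]], [0.8, [0, 0, 0], [0, 0, 0]], [1, [0, 0, 0], [0, 0, 0]], [1, [0, 0, 0], [0, 0, 0]], [1, [0, 0, 0], [0, 0, 0]]], "grip_force": 60}}

```text
time_s: 17.37
ee_pos: [0.423, 0.2633, 0.1267]
tcp_rot: [-3.141, -0.002, -0.071]
force: [-0.1, -3.1, 5.4]
finger_gap: 0.191
gripper_force: 59.4
```

Run:
```python
from h import *
s=bot.read_state();print(s['ee_pos'],s['tcp_rot'],s['force'],s['torque'],s['finger_gap'])
```

```text
[0.42303323 0.26327766 0.12665855] [-3.14123730e+00 -1.68486236e-03 -7.09081877e-02] [-0.06629102 -3.08874001  5.40657525] [-0.45575464  0.10775539  0.13814032] 0.1913413506545644
```

Request:
{"name": "carry_out", "arguments": {"moves": [[1, [0, 0, -5], [0, 0, 0]], [1, [0, 0, -8], [0, 0, 0]], [1, [0, 0, -12], [0, 0, 0]], [1, [0, 0, -20], [0, 0, 0]], [1, [0, 0, -30], [0, 0, 0]], [1, [0, 0, 0], [0, 0, 0]]]}}

```text
time_s: 17.87
ee_pos: [0.4247, 0.2645, 0.2063]
tcp_rot: [-3.137, -0.008, -0.071]
force: [1.2, -0.2, -1.1]
finger_gap: 0.186
gripper_force: 60.1
```

Run:
```python
from h import *
plan((.50,0,.2),-.071)
plan((.4802,-.427,.15),-.071,(.50,0,.2),-.071)
```

```text
tool shift (yaw of start) x 93.9 y 258.5 z 6.3  turn z -0.000
tool shift (yaw of start) x 10.5 y 427.3 z 50.0  turn z -0.000
```

Request:
{"name": "carry_out", "arguments": {"moves": [[1, [13.4, 36.9, 0.9], [0, 0, 0]], [1, [13.4, 36.9, 0.9], [0, 0, 0]], [1, [13.4, 36.9, 0.9], [0, 0, 0]], [1, [13.4, 36.9, 0.9], [0, 0, 0]], [1, [13.4, 36.9, 0.9], [0, 0, 0]], [1, [13.4, 36.9, 0.9], [0, 0, 0]], [1, [13.4, 36.9, 0.9], [0, 0, 0]], [1, [1, 38.8, 4.5], [0, 0, 0]], [1, [1, 38.8, 4.5], [0, 0, 0]], [1, [1, 38.8, 4.5], [0, 0, 0]]]}}

```text
time_s: 18.7
ee_pos: [0.4921, -0.119, 0.181]
tcp_rot: [-3.141, -0.0, -0.071]
force: [1.8, -0.3, -0.7]
finger_gap: 0.191
gripper_force: 60.0
```

Request:
{"name": "carry_out", "arguments": {"moves": [[1, [1, 38.8, 4.5], [0, 0, 0]], [1, [1, 38.8, 4.5], [0, 0, 0]], [1, [1, 38.8, 4.5], [0, 0, 0]], [1, [1, 38.8, 4.5], [0, 0, 0]], [1, [1, 38.8, 4.5], [0, 0, 0]], [1, [1, 38.8, 4.5], [0, 0, 0]], [1, [1, 38.8, 4.5], [0, 0, 0]], [1, [1, 38.8, 4.5], [0, 0, 0.067]], [1, [0, 0, 0], [0, 0, 0]], [1, [0, 0, 0], [0, 0, 0]]]}}

```text
time_s: 19.53
ee_pos: [0.4774, -0.429, 0.1439]
tcp_rot: [-3.14, 0.001, -0.141]
force: [-0.3, 0.2, -1.7]
finger_gap: 0.187
gripper_force: 60.1
```

Run:
```python
from h import *
print(bot.read_state()['tcp_rot'])
plan((.4802,-.428,.034),-.138)
```

```text
[-3.14046292e+00  8.31909682e-04 -1.41286418e-01]
tool shift (yaw of start) x 2.7 y -1.4 z 109.9  turn z -0.003
```

Request:
{"name": "carry_out", "arguments": {"moves": [[1, [2.7, -1.4, 30], [0, 0, 0]], [1, [0, 0, 30], [0, 0, 0]], [1, [0, 0, 25], [0, 0, 0]], [1, [0, 0, 13], [0, 0, 0]], [1, [0, 0, 6], [0, 0, 0]], [1, [0, 0, 4], [0, 0, 0]], [1, [0, 0, 0], [0, 0, 0]]]}}

```text
time_s: 20.12
ee_pos: [0.4817, -0.4263, 0.0374]
tcp_rot: [3.141, -0.001, -0.138]
force: [-0.2, 0.8, -1.5]
finger_gap: 0.19
gripper_force: 60.1
```

Request:
{"name": "carry_out", "arguments": {"moves": [[1, [0, 0, 3], [0, 0, 0]], [1, [0, 0, 2], [0, 0, 0]], [1, [0, 0, 0], [0, 0, 0]]]}}

```text
time_s: 20.37
ee_pos: [0.4817, -0.427, 0.0328]
tcp_rot: [3.14, -0.002, -0.138]
force: [0.3, -0.4, -0.9]
finger_gap: 0.189
gripper_force: 60.2
```

Request:
{"name": "carry_out", "arguments": {"moves": [[1, [0, 0, 1.5], [0, 0, 0]], [1, [0, 0, 0], [0, 0, 0]], [0.8, [0, 0, 0], [0, 0, 0]], [0.5, [0, 0, 0], [0, 0, 0]], [0.5, [0, 0, 0], [0, 0, 0]], [0.5, [0, 0, -30], [0, 0, 0]], [0.2, [0, 0, -40], [0, 0, 0]], [0.1, [0, 0, -40], [0, 0, 0]], [0.1, [0, 0, 0], [0, 0, 0]]], "grip_force": 20}}

```text
time_s: 21.12
ee_pos: [0.4841, -0.4296, 0.1493]
tcp_rot: [3.132, -0.011, -0.138]
force: [1.3, -0.8, 1.1]
finger_gap: 0.891
gripper_force: 0.0
```

```bash
cat > kn.py <<'E'
from m import *
import sys
def knob(k):
    g0=None
    for n in I:
        K=cm(n,k); B=[b for b in blobs(K,60)]
        for a,c,m in B:
            w=world(n,c,.024)[0]
            if not(.3<w[0]<.75 and -.38<w[1]<-.15): continue
            hu=np.zeros(m.shape,np.uint8); cv2.fillConvexPoly(hu,cv2.convexHull(np.argwhere(m)[:,::-1].astype(np.int32)),1)
            H=HS[n]; base=np.median(H[...,1][m]); wm=(hu>0)*np.clip(base-40-H[...,1],0,120)
            ys,xs=np.nonzero(wm); lc=np.average(world(n,np.c_[xs,ys],.048),axis=0,weights=wm[ys,xs]) if len(xs) else None
            print(k,n,a,'hull@.024',world(n,hullc(m),.024)[0].round(4),'line c',lc.round(4),len(xs))
for k in sys.argv[1:]: knob(k)
E
python3 kn.py red blue
python3 - <<'E'
from h import *
print(bot.read_state()['ee_pos'])
t=get_image('top'); s=get_image('side')
cv2.imwrite('pics/k.png',np.hstack([cv2.resize(t[190:260,330:430],(400,280),interpolation=cv2.INTER_CUBIC),cv2.resize(s[260:400,210:410],(400,280),interpolation=cv2.INTER_CUBIC)])[:,:,::-1])
E
```

```text
red top 183 hull@.024 [ 0.4685 -0.2436] line c [ 0.472  -0.2539] 21
red side 696 hull@.024 [ 0.469 -0.252] line c [ 0.4681 -0.265 ] 113
blue top 186 hull@.024 [ 0.5912 -0.2489] line c [ 0.6024 -0.2557] 11
[ 0.48190312 -0.42732566  0.14257895]
```

View pics/k.png

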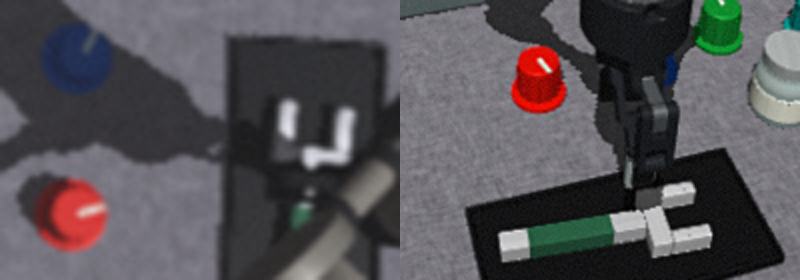

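The spanner lies flat in its tray. The blue knob has been knocked: it is now at crop (78,60). Red is unmoved at (70,215). Now get the line angles.

```bash
cat > ang.py <<'E'
from h import *
import sys
def ang(n,c,rad=.019,im=None):
    im=get_image(n) if im is None else im; H=hsv(im)[...,1].astype(np.float32)
    g=np.arange(-rad,rad+1e-6,.0005); X,Y=np.meshgrid(g,g,indexing='ij')
    P=np.c_[c[0]+X.ravel(),c[1]+Y.ravel(),np.full(X.size,.048)]; uv=proj(n,P).astype(np.float32)
    S=cv2.remap(H,uv[:,0].reshape(X.shape),uv[:,1].reshape(X.shape),cv2.INTER_CUBIC); m=np.hypot(X,Y)<rad
    w=np.clip(np.median(S[m])*.85-S,0,None)*m; mu=np.array([(w*X).sum(),(w*Y).sum()])/w.sum()
    C=np.cov(np.c_[X.ravel(),Y.ravel()].T,aweights=w.ravel()); e,V=np.linalg.eigh(C)
    d=V[:,1]*np.sign(V[:,1]@mu); print(n,'mean',(mu*1000).round(1),'axis deg',np.degrees(np.arctan2(d[1],d[0])).round(1),'mean deg',np.degrees(np.arctan2(mu[1],mu[0])).round(1),(e**.5*1000).round(1))
E
python3 - <<'E'
from ang import *
T=get_image('top');S=get_image('side')
for r in(.015,.019):
  print('red'); ang('top',(.4685,-.2452),r,T); ang('side',(.4685,-.2475),r,S)
  print('blue'); ang('top',(.5915,-.2505),r,T)
for k,n,a,b in(('red','side',(279,289),(285.5,297)),('blue','top',(351.2,202.5),(354.5,198.75)),('red','top',(350,243.2),(355.8,242))):
    w=world(n,[a,b],.048); d=w[1]-w[0]; print(k,n,np.degrees(np.arctan2(d[1],d[0])),w)
s=bot.read_state(); plan((.4687,-.2465,.1),s['tcp_rot'][2])
E
```

```text
red
top mean [ 3.1 -7.2] axis deg -73.9 mean deg -66.6 [2.1 4.2]
side mean [ 4.6 -5.4] axis deg -79.7 mean deg -49.3 [1.7 4.8]
blue
top mean [ 8.4 -4. ] axis deg -28.3 mean deg -25.5 [1.9 3.4]
red
top mean [ 3.6 -8.9] axis deg -74.3 mean deg -68.1 [2.1 5.2]
side mean [ 4.5 -6.9] axis deg -64.5 mean deg -56.7 [3. 7.]
blue
top mean [10.1 -4.9] axis deg -28.2 mean deg -26.0 [1.9 4.4]
red side -77.92722774799356 [[ 0.47145503 -0.24518887]
 [ 0.47673492 -0.26987458]]
blue top -41.45577259354956 [[ 0.59437171 -0.25300018]
 [ 0.60605975 -0.26332482]]
red top -78.16295943568407 [[ 0.46883456 -0.247798  ]
 [ 0.47256371 -0.26559096]]
tool shift (yaw of start) x -36.5 y -176.0 z 38.4  turn z -0.000
```

Request:
{"name": "carry_out", "arguments": {"moves": [[0, [-7.3, -35.2, 0], [0, 0, 0]], [0, [-7.3, -35.2, 0], [0, 0, 0]], [0, [-7.3, -35.2, 10], [0, 0, 0]], [0, [-7.3, -35.2, 14], [0, 0, 0]], [0, [-7.3, -35.2, 14], [0, 0, 0]], [0, [0, 0, 0], [0, 0, -0.112]], [0, [0, 0, 0], [0, 0, -0.112]], [0, [0, 0, 0], [0, 0, -0.112]], [0, [0, 0, 0], [0, 0, -0.112]], [0, [0, 0, 0], [0, 0, 0]]], "grip_force": 20}}

```text
time_s: 22.25
ee_pos: [0.4688, -0.2466, 0.1011]
tcp_rot: [-3.14, 0.001, 0.314]
force: [-0.4, 0.2, 0.1]
finger_gap: 1.001
gripper_force: 0.0
```

Run:
```python
from h import *
print(bot.read_state()['tcp_rot'])
plan((.4687,-.2465,.040),.309)
cv2.imwrite('pics/l.png',get_image('side')[240:360,200:400][:,:,::-1].repeat(3,0).repeat(3,1))
```

```text
[-3.13951823e+00  1.42709577e-03  3.13970092e-01]
tool shift (yaw of start) x -0.0 y -0.1 z 61.1  turn z 0.005
```

View pics/l.png

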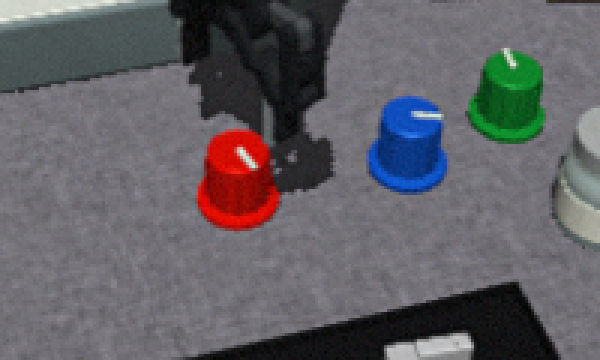

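Run:
```python
from h import *
p=np.array([.4687,-.2465]); print(proj('side',[(*p,0),(*p,.048),(*p,.1),(*p,.15)]).round(1), world('side',[(279.3,306.7)],.003),world('side',[(279.3,289)],.048))
w=world('side',[(200+243/3,240+151/3),(200+255/3,240+166/3)],.048);print(w); w=w[1]-w[0];print(np.degrees(np.arctan2(w[1],w[0])))
w=world('side',[(200+414/3,240+115/3),(200+441/3,240+116/3)],.048);print(w); w=w[1]-w[0];print(np.degrees(np.arctan2(w[1],w[0])))
```

```text
[[278.  306.4]
 [277.9 289.8]
 [277.8 270.4]
 [277.7 250.2]] [[ 0.47020853 -0.25076664]] [[ 0.47202355 -0.2453765 ]]
[[ 0.47408255 -0.24994941]
 [ 0.47724496 -0.26534531]]
-78.39254617493646
[[ 0.59632263 -0.2545823 ]
 [ 0.61353609 -0.26143452]]
-21.706157837609318
```

Request:
{"name": "carry_out", "arguments": {"moves": [[0, [1.5, 1.5, 20], [0, 0, 0]], [0, [0, 0, 25], [0, 0, 0]], [0, [0, 0, 15], [0, 0, 0]], [0, [0, 0, 6], [0, 0, 0]], [0.4, [0, 0, 0], [0, 0, 0]], [0.6, [0, 0, 0], [0, 0, 0]], [0.6, [0, 0, 0], [0, 0, 0]], [0.6, [0, 0, 0], [0, 0, 0]]], "grip_force": 20}}

```text
time_s: 22.97
ee_pos: [0.4718, -0.2485, 0.0374]
tcp_rot: [3.14, -0.001, 0.309]
force: [-0.4, 0.0, 2.1]
finger_gap: 0.486
gripper_force: 20.1
```

Request:
{"name": "carry_out", "arguments": {"moves": [[0.3, [0, 0, 0], [0, 0, 0]], [0.2, [0, 0, 0], [0, 0, 0]], [0.2, [0, 0, 0], [0, 0, 0.12]], [0.2, [0, 0, 0], [0, 0, 0.12]], [0.2, [0, 0, 0], [0, 0, 0.12]], [0.2, [0, 0, 0], [0, 0, 0.12]], [0.2, [0, 0, 0], [0, 0, 0.12]], [0.2, [0, 0, 0], [0, 0, 0.12]], [0.2, [0, 0, 0], [0, 0, 0.12]], [0.2, [0, 0, 0], [0, 0, 0.12]]]}}

```text
time_s: 23.8
ee_pos: [0.4713, -0.2482, 0.0366]
tcp_rot: [-3.141, -0.001, -0.656]
force: [0.1, 0.1, -0.1]
finger_gap: 0.798
gripper_force: 0.0
```

Request:
{"name": "carry_out", "arguments": {"moves": [[0.2, [0, 0, 0], [0, 0, 0.12]], [0.2, [0, 0, 0], [0, 0, 0.12]], [0.2, [0, 0, 0], [0, 0, 0.12]], [0.2, [0, 0, 0], [0, 0, 0.12]], [0.2, [0, 0, 0], [0, 0, 0.12]], [0.2, [0, 0, 0], [0, 0, 0.01]], [0.5, [0, 0, 0], [0, 0, 0]], [0.65, [0, 0, 0], [0, 0, 0]], [0.65, [0, 0, 0], [0, 0, 0]], [0.65, [0, 0, 0], [0, 0, 0]]], "grip_force": 25}}

```text
time_s: 24.63
ee_pos: [0.4712, -0.2481, 0.0366]
tcp_rot: [-3.141, -0.0, -1.259]
force: [-0.3, -0.0, 3.3]
finger_gap: 0.484
gripper_force: 25.2
```

Run:
```python
from h import *
s=bot.read_state(); print(s['ee_pos'],s['tcp_rot'],s['joint_pos'],s['force'])
psi=-.047; O=np.array([.4749,.1182]); R=np.array([[np.cos(psi),-np.sin(psi)],[np.sin(psi),np.cos(psi)]])
print([O+R@[0,q] for q in(.02,-.075,-.17)])
y=s['tcp_rot'][2]; d=O+R@[0,-.075]
plan((*s['ee_pos'][:2],.17),y)
plan((*d,.17),y+1.262,(*s['ee_pos'][:2],.17),y)
```

```text
[ 0.47122268 -0.24814073  0.03655303] [-3.14139813e+00 -1.94073248e-04 -1.25858400e+00] [-6.28669433e-01  6.20746595e-01  1.74533644e+00  6.12457651e-05
  7.75238203e-01  2.20066714e+00] [-0.29469836 -0.04347229  3.27743232]
[array([0.47583965, 0.13817791]), array([0.4713763 , 0.04328282]), array([ 0.46691294, -0.05161227])]
tool shift (yaw of start) x 0.0 y -0.0 z -133.4  turn z -0.000
tool shift (yaw of start) x -277.3 y -89.7 z -0.0  turn z -1.262
```

Request:
{"name": "carry_out", "arguments": {"moves": [[0.65, [0, 0, -30], [0, 0, 0]], [0.65, [0, 0, -40], [0, 0, 0]], [0.65, [0, 0, -40], [0, 0, 0]], [0.65, [0, 0, -23], [0, 0, 0]], [0.65, [-34.7, -11.2, 0], [0, 0, 0]], [0.65, [-34.7, -11.2, 0], [0, 0, 0]], [0.65, [-34.7, -11.2, 0], [0, 0, 0]], [0.65, [-34.7, -11.2, 0], [0, 0, 0]], [0.65, [-34.7, -11.2, 0], [0, 0, 0]], [0.65, [-34.7, -11.2, 0], [0, 0, 0]]]}}

```text
time_s: 25.47
ee_pos: [0.4711, -0.0277, 0.1693]
tcp_rot: [-3.142, 0.0, -1.259]
force: [1.1, 0.2, 0.1]
finger_gap: 0.481
gripper_force: 25.7
```

Request:
{"name": "carry_out", "arguments": {"moves": [[0.65, [-34.7, -11.2, 0], [0, 0, 0]], [0.65, [-34.7, -11.2, 0], [0, 0, 0]], [0.65, [0, 0, 0], [0, 0, -0.115]], [0.65, [0, 0, 0], [0, 0, -0.115]], [0.65, [0, 0, 0], [0, 0, -0.115]], [0.65, [0, 0, 0], [0, 0, -0.115]], [0.65, [0, 0, 0], [0, 0, -0.115]], [0.65, [0, 0, 0], [0, 0, -0.115]], [0.65, [0, 0, 0], [0, 0, -0.115]], [0.65, [0, 0, 0], [0, 0, -0.115]]]}}

```text
time_s: 26.3
ee_pos: [0.4715, 0.0436, 0.1691]
tcp_rot: [-3.142, 0.0, -0.333]
force: [0.1, -0.5, -0.6]
finger_gap: 0.482
gripper_force: 25.7
```

Request:
{"name": "carry_out", "arguments": {"moves": [[0.65, [0, 0, 0], [0, 0, -0.115]], [0.65, [0, 0, 0], [0, 0, -0.115]], [0.65, [0, 0, 0], [0, 0, -0.112]], [0.65, [0, 0, 0], [0, 0, 0]], [0.65, [0, 0, 0], [0, 0, 0]]]}}

```text
time_s: 26.72
ee_pos: [0.4715, 0.0436, 0.1692]
tcp_rot: [-3.141, 0.0, -0.001]
force: [-1.1, 0.0, -1.2]
finger_gap: 0.48
gripper_force: 25.7
```

Run:
```python
from h import *
s=bot.read_state(); print(s['ee_pos'],s['tcp_rot'],s['force'])
plan((.4714,.0433,.150),.0035)
from m import *
p=s['ee_pos']; z0=p[2]-.0365
for n in I:
    for a,c,m in blobs(cm(n,'red'),30):
        ys,xs=np.nonzero(m)
        if 150<c[0]<330 and 100<c[1]<270: print(n,a,c,'x',xs.min(),xs.max(),'y',ys.min(),ys.max())
    print(n,proj(n,[(*p[:2],z0),(*p[:2],z0+.048),(.4714,.0433,.073)]).round(1).tolist())
t=I['top'];sd=I['side']; cv2.imwrite('pics/n.png',np.hstack([cv2.resize(t[200:280,200:300],(400,320),interpolation=cv2.INTER_CUBIC),cv2.resize(sd[150:230,190:290],(400,320),interpolation=cv2.INTER_CUBIC)])[:,:,::-1])
```

```text
[0.47153218 0.04359951 0.16917379] [-3.14149702e+00  2.49187434e-04 -8.68395753e-04] [-1.07449769  0.04686547 -1.15516822]
tool shift (yaw of start) x -0.1 y 0.3 z 19.2  turn z -0.004
top [[253.6, 241.3], [252.6, 240.9], [254.7, 241.9]]
side 251 [239.89 178.37] x 232 252 y 163 188
side 164 [243.09 205.43] x 233 255 y 199 210
side [[242.3, 183.1], [241.2, 165.6], [243.5, 203.7]]
```

View pics/n.png

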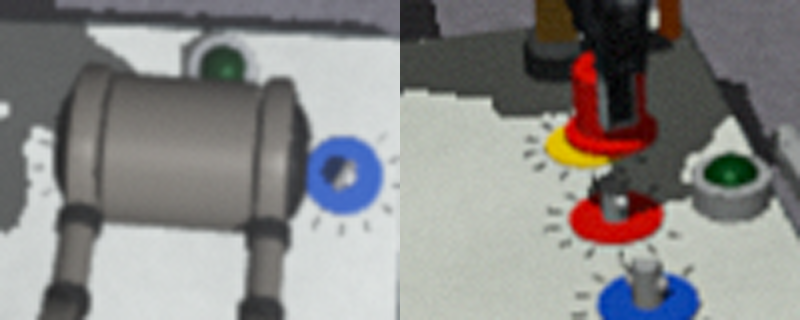

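Run:
```python
from h import *
a=np.linspace(0,2*np.pi,180)
def ext(c,r,z):
    q=proj('side',np.c_[c[0]+r*np.cos(a),c[1]+r*np.sin(a),np.full(180,z)]); return q.min(0).round(2),q.max(0).round(2)
print('foot',ext((.4715,.0436),.0285,.1327),ext((.4715,.0436),.0285,.1387)); print('plate',ext((.4714,.0433),.03,.07),ext((.4714,.0433),.03,.073))
im=get_image('side'); H=hsv(im); m=((H[...,0]<6)|(H[...,0]>174))
S=np.where(m,H[...,1],0).astype(int)
for r in(182,183,184,204,205): print(r,S[r,226:260].tolist())
for c in(240,242,244): print(c,S[180:216,c].tolist())
```

```text
foot (array([230.54, 177.36]), array([253.93, 189.09])) (array([230.38, 175.26]), array([253.84, 186.92]))
plate (array([231.6 , 198.31]), array([255.39, 211.3 ])) (array([231.52, 197.33]), array([255.35, 210.3 ]))
182 [0, 0, 0, 0, 0, 0, 255, 255, 255, 247, 234, 255, 255, 250, 202, 99, 95, 161, 180, 187, 229, 226, 232, 237, 192, 245, 242, 222, 102, 0, 0, 0, 0, 0]
183 [0, 0, 0, 0, 0, 0, 255, 251, 251, 238, 255, 248, 248, 249, 251, 220, 248, 228, 235, 224, 255, 231, 234, 255, 255, 252, 238, 215, 108, 0, 0, 0, 0, 0]
184 [0, 0, 0, 0, 0, 0, 254, 247, 255, 255, 248, 242, 255, 253, 255, 237, 236, 245, 255, 255, 232, 245, 249, 255, 248, 231, 237, 183, 69, 0, 0, 0, 0, 0]
204 [0, 0, 0, 0, 0, 0, 148, 255, 255, 250, 255, 250, 251, 245, 199, 60, 0, 0, 0, 19, 115, 234, 255, 240, 252, 255, 255, 255, 247, 149, 0, 0, 0, 0]
205 [0, 0, 0, 0, 0, 0, 136, 246, 255, 255, 254, 255, 250, 251, 238, 171, 133, 115, 126, 154, 202, 240, 255, 255, 255, 255, 247, 255, 236, 108, 0, 0, 0, 0]
240 [0, 117, 202, 251, 255, 250, 246, 255, 238, 0, 0, 0, 0, 0, 0, 0, 0, 21, 59, 50, 64, 74, 138, 172, 199, 238, 242, 255, 255, 255, 201, 0, 0, 0, 0, 0]
242 [0, 0, 95, 248, 236, 255, 255, 255, 248, 0, 0, 0, 0, 0, 0, 0, 0, 0, 0, 0, 0, 0, 0, 0, 0, 133, 241, 250, 255, 255, 222, 0, 0, 0, 0, 0]
244 [0, 0, 180, 235, 255, 255, 250, 251, 255, 0, 0, 0, 0, 0, 0, 0, 0, 0, 0, 0, 0, 0, 0, 0, 0, 126, 228, 255, 255, 255, 219, 0, 0, 0, 0, 0]
```

The side crop shows the red foot centred right above the red plate (foot centre 242.8 vs plate 243.5 px), the shaft flat dark side right. Small correction and descend.

Request:
{"name": "carry_out", "arguments": {"moves": [[0.65, [-1, -0.2, 10], [0, 0, -0.004]], [0.65, [0, 0, 15], [0, 0, 0]], [0.65, [0, 0, 4], [0, 0, 0]], [0.65, [0, 0, 0], [0, 0, 0]], [0.65, [0, 0, 0], [0, 0, 0]]]}}

```text
time_s: 27.28
ee_pos: [0.4707, 0.0438, 0.1405]
tcp_rot: [-3.141, 0.0, 0.005]
force: [0.5, 0.6, 0.5]
finger_gap: 0.482
gripper_force: 25.7
```

Request:
{"name": "carry_out", "arguments": {"moves": [[0.65, [0, 0, 2], [0, 0, 0]], [0.65, [0, 0, 2], [0, 0, 0]], [0.65, [0, 0, 0], [0, 0, 0]]]}}

```text
time_s: 27.53
ee_pos: [0.4708, 0.0438, 0.1364]
tcp_rot: [-3.142, -0.001, 0.006]
force: [0.3, -1.2, -0.2]
finger_gap: 0.481
gripper_force: 25.7
```

Request:
{"name": "carry_out", "arguments": {"moves": [[0.65, [0, 0, 2], [0, 0, 0]], [0.65, [0, 0, 0], [0, 0, 0]]]}}

```text
time_s: 27.7
ee_pos: [0.4712, 0.0438, 0.1344]
tcp_rot: [3.142, -0.002, 0.006]
force: [2.4, -1.0, -1.4]
finger_gap: 0.479
gripper_force: 25.7
```

Request:
{"name": "carry_out", "arguments": {"moves": [[0.65, [0.7, 0, 2], [0, 0, 0]], [0.65, [0, 0, 1], [0, 0, 0]], [0.65, [0, 0, 0], [0, 0, 0]]]}}

```text
time_s: 27.95
ee_pos: [0.4717, 0.0438, 0.1312]
tcp_rot: [-3.142, -0.001, 0.006]
force: [1.7, 0.1, -0.4]
finger_gap: 0.485
gripper_force: 25.7
```

Request:
{"name": "carry_out", "arguments": {"moves": [[0.65, [0, 0, 2], [0, 0, 0]], [0.65, [0, 0, 2], [0, 0, 0]], [0.65, [0, 0, 0], [0, 0, 0]]]}}

```text
time_s: 28.2
ee_pos: [0.4717, 0.0439, 0.1272]
tcp_rot: [-3.141, -0.001, 0.006]
force: [4.0, 1.3, 0.2]
finger_gap: 0.487
gripper_force: 25.9
```

Request:
{"name": "carry_out", "arguments": {"moves": [[0.65, [0.5, 0, 3], [0, 0, 0]], [0.65, [0, 0, 3], [0, 0, 0]], [0.65, [0, 0, 3], [0, 0, 0]], [0.65, [0, 0, 0], [0, 0, 0]]], "grip_force": 30}}

```text
time_s: 28.53
ee_pos: [0.472, 0.044, 0.1179]
tcp_rot: [-3.141, -0.0, 0.006]
force: [3.7, 2.6, -1.5]
finger_gap: 0.477
gripper_force: 30.5
```

Request:
{"name": "carry_out", "arguments": {"moves": [[0.65, [0, 0, 3], [0, 0, 0]], [0.65, [0, 0, 3], [0, 0, 0]], [0.65, [0, 0, 3], [0, 0, 0]], [0.65, [0, 0, 0], [0, 0, 0]]]}}

```text
time_s: 28.87
ee_pos: [0.473, 0.0443, 0.1097]
tcp_rot: [-3.141, -0.003, 0.006]
force: [4.2, 4.0, 5.2]
finger_gap: 0.484
gripper_force: 31.0
```

Request:
{"name": "carry_out", "arguments": {"moves": [[0.65, [0, 0, 2], [0, 0, 0]], [0.65, [0, 0, 2], [0, 0, 0]], [0.65, [0, 0, 0], [0, 0, 0]]]}}

```text
time_s: 29.12
ee_pos: [0.4736, 0.0443, 0.1083]
tcp_rot: [-3.141, -0.006, 0.006]
force: [-2.1, 4.2, 28.7]
finger_gap: 0.482
gripper_force: 33.7
```

Request:
{"name": "carry_out", "arguments": {"moves": [[0.65, [0, 0, 2], [0, 0, 0]], [0.65, [0, 0, 2], [0, 0, 0]], [0.65, [0, 0, 0], [0, 0, 0]]]}}

```text
time_s: 29.37
ee_pos: [0.4745, 0.0443, 0.1051]
tcp_rot: [-3.141, -0.008, 0.006]
force: [-1.8, 5.8, 35.3]
finger_gap: 0.483
gripper_force: 36.0
```

Request:
{"name": "carry_out", "arguments": {"moves": [[0.65, [0, 0, -5], [0, 0, 0]], [0.5, [0, 0, 0], [0, 0, 0]], [0.3, [0, 0, 0], [0, 0, 0]], [0.3, [0, 0, 0], [0, 0, 0]], [0.3, [0, 0, -20], [0, 0, 0]], [0.3, [0, 0, -40], [0, 0, 0]], [0.3, [0, 0, -40], [0, 0, 0]], [0.3, [0, 40, 0], [0, 0, 0]], [0.3, [0, 40, 0], [0, 0, 0]], [0.3, [0, 40, 0], [0, 0, 0]]], "grip_force": 20}}

```text
time_s: 30.2
ee_pos: [0.4719, -0.0772, 0.2063]
tcp_rot: [3.141, 0.001, 0.008]
force: [0.5, -0.6, -0.7]
finger_gap: 0.697
gripper_force: 0.0
```

```bash
python3 kn.py blue
python3 - <<'E'
from h import *
s=bot.read_state(); print(s['ee_pos'],s['tcp_rot'])
t=get_image('top');sd=get_image('side'); cv2.imwrite('raw_top3.png',t[:,:,::-1]);cv2.imwrite('raw_side3.png',sd[:,:,::-1])
cv2.imwrite('pics/o.png',np.hstack([cv2.resize(t[190:270,210:370],(400,200),interpolation=cv2.INTER_CUBIC),cv2.resize(sd[150:350,190:390],(400,400),interpolation=cv2.INTER_CUBIC)[:200]*0+cv2.resize(sd[160:260,190:390],(400,200),interpolation=cv2.INTER_CUBIC)])[:,:,::-1].repeat(2,0).repeat(2,1)[:, :800] if 0 else np.vstack([cv2.resize(t[190:270,210:370],(600,300),interpolation=cv2.INTER_CUBIC),cv2.resize(sd[150:250,190:390],(600,300),interpolation=cv2.INTER_CUBIC)])[:,:,::-1])
E
```

```text
blue top 199 hull@.024 [ 0.5912 -0.2498] line c [ 0.6012 -0.2538] 42
blue side 644 hull@.024 [ 0.5918 -0.2584] line c [ 0.5898 -0.2692] 114
[ 0.47200216 -0.08104173  0.20556967] [3.14012595e+00 1.59119833e-03 1.70749406e-04]
```

View pics/o.png

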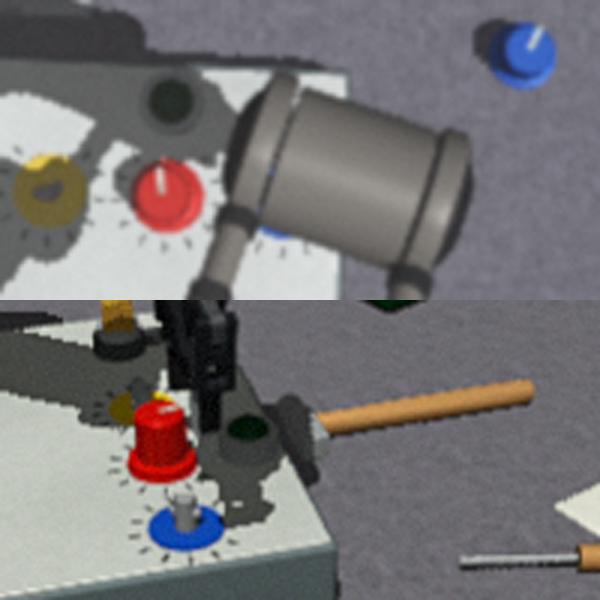

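The top view shows the red knob seated with no plate showing around it and its line pointing to press +x; blue is at about (522,52). From here on I use numbers only, since the picture allowance is used up.

Run:
```python
from ang import *
T=cv2.imread('raw_top3.png')[:,:,::-1];S=cv2.imread('raw_side3.png')[:,:,::-1]
for r in(.015,.019):
  ang('top',(.5917,-.2515),r,T); ang('side',(.5917,-.2525),r,S)
# red knob seated check, side view: lower edge of foot
H=hsv(S); m=((H[...,0]<6)|(H[...,0]>174))&(H[...,1]>150)
for a,c,b in blobs(m,60):
    if 200<c[0]<290 and 150<c[1]<230:
        ys,xs=np.nonzero(b); print('red',a,c,xs.min(),xs.max(),ys.min(),ys.max())
aa=np.linspace(0,6.283,90)
for z in(.073,.08,.087): print(z,proj('side',np.c_[.4714+.0285*np.cos(aa),.0433+.0285*np.sin(aa),0*aa+z]).max(0), proj('side',np.c_[.4714+.021*np.cos(aa),.0433+.021*np.sin(aa),0*aa+z+.048]).min(0))
plan((.5914,-.2527,.2),0)
```

```text
top mean [ 8.3 -3. ] axis deg -28.7 mean deg -19.9 [2.1 3.6]
side mean [ 9.  -1.8] axis deg -30.9 mean deg -11.6 [2.1 3.4]
top mean [10.  -3.9] axis deg -28.5 mean deg -21.4 [2.1 4.7]
side mean [6.9 0.1] axis deg -33.4 mean deg 1.2 [ 3.5 11. ]
red 470 [243.13 197.98] 233 255 183 210
0.073 [254.75711664 209.95397118] [233.91474048 182.98279193]
0.08 [254.66150032 207.58669019] [233.73706001 180.54896491]
0.087 [254.56531381 205.20083287] [233.55831615 178.09683231]
tool shift (yaw of start) x 119.2 y 176.0 z 5.3  turn z 0.003
```

Request:
{"name": "carry_out", "arguments": {"moves": [[0.15, [19.9, 29.3, 0], [0, 0, 0]], [0.15, [19.9, 29.3, 0], [0, 0, 0]], [0.15, [19.9, 29.3, 0], [0, 0, 0]], [0.15, [19.9, 29.3, 0], [0, 0, 0]], [0.15, [19.9, 29.3, 0], [0, 0, 0]], [0.15, [19.9, 29.3, 0], [0, 0, 0]], [0.15, [0, 0, 30], [0, 0, 0.113]], [0.15, [0, 0, 30], [0, 0, 0.113]], [0.15, [0, 0, 30], [0, 0, 0.113]], [0.15, [0, 0, 0], [0, 0, 0.113]]], "grip_force": 20}}

```text
time_s: 31.23
ee_pos: [0.5898, -0.2475, 0.1084]
tcp_rot: [-3.14, 0.014, -0.45]
force: [-1.4, 0.0, -0.6]
finger_gap: 0.849
gripper_force: 0.0
```

```bash
python3 kn.py blue
python3 - <<'E'
from h import *
print(bot.read_state()['ee_pos'])
plan((.5914,-.2527,.037),-.45)
E
```

```text
blue top 65 hull@.024 [ 0.5771 -0.2452] line c [ 0.5813 -0.2436] 6
blue side 635 hull@.024 [ 0.5915 -0.2585] line c [ 0.5884 -0.2686] 117
[ 0.59231731 -0.24890651  0.11370813]
tool shift (yaw of start) x 0.8 y 3.8 z 76.7  turn z 0.004
```

Knob unmoved. Correct, descend, squeeze, open, quarter turn, grip.

Request:
{"name": "carry_out", "arguments": {"moves": [[0.15, [0.8, 3.8, 20], [0, 0, 0]], [0.15, [0, 0, 0], [0, 0, 0]], [0.15, [0, 0, 30], [0, 0, 0]], [0.15, [0, 0, 20], [0, 0, 0]], [0.15, [0, 0, 6], [0, 0, 0]], [0.4, [0, 0, 0], [0, 0, 0]], [0.6, [0, 0, 0], [0, 0, 0]], [0.6, [0, 0, 0], [0, 0, 0]], [0.6, [0, 0, 0], [0, 0, 0]]]}}

```text
time_s: 32.08
ee_pos: [0.5931, -0.2555, 0.0423]
tcp_rot: [3.142, -0.003, -0.446]
force: [-0.6, 0.7, 3.6]
finger_gap: 0.484
gripper_force: 20.6
```

Request:
{"name": "carry_out", "arguments": {"moves": [[0.3, [0, 0, 0], [0, 0, 0]], [0.25, [0, 0, 5], [0, 0, 0]], [0.25, [0, 0, 0], [0, 0, -0.12]], [0.25, [0, 0, 0], [0, 0, -0.12]], [0.25, [0, 0, 0], [0, 0, -0.12]], [0.25, [0, 0, 0], [0, 0, -0.12]], [0.25, [0, 0, 0], [0, 0, -0.12]], [0.25, [0, 0, 0], [0, 0, -0.12]], [0.25, [0, 0, 0], [0, 0, -0.12]], [0.25, [0, 0, 0], [0, 0, -0.12]]]}}

```text
time_s: 32.92
ee_pos: [0.5919, -0.2551, 0.0351]
tcp_rot: [-3.141, 0.0, 0.52]
force: [-0.3, -0.3, 0.1]
finger_gap: 0.746
gripper_force: 0.0
```

Request:
{"name": "carry_out", "arguments": {"moves": [[0.25, [0, 0, 0], [0, 0, -0.12]], [0.25, [0, 0, 0], [0, 0, -0.12]], [0.25, [0, 0, 0], [0, 0, -0.12]], [0.25, [0, 0, 0], [0, 0, -0.12]], [0.25, [0, 0, 0], [0, 0, -0.12]], [0.25, [0, 0, 0], [0, 0, -0.01]], [0.5, [0, 0, 0], [0, 0, 0]], [0.65, [0, 0, 0], [0, 0, 0]], [0.65, [0, 0, 0], [0, 0, 0]], [0.65, [0, 0, 0], [0, 0, 0]]], "grip_force": 26}}

```text
time_s: 33.75
ee_pos: [0.5921, -0.2551, 0.0354]
tcp_rot: [3.141, -0.0, 1.122]
force: [0.1, -0.6, 1.7]
finger_gap: 0.483
gripper_force: 26.4
```

Run:
```python
from h import *
s=bot.read_state(); print(s['ee_pos'],s['tcp_rot'],s['joint_pos'])
y=s['tcp_rot'][2]; d=np.array([.4725,.0437])+.095*np.array([-.047,-.9989]); print(d)
plan((*d,.175),y+.45,(*s['ee_pos'][:2],.175),y)
```

```text
[ 0.5921048  -0.25512457  0.03535789] [ 3.14137065e+00 -4.18972156e-05  1.12221095e+00] [-5.25643703e-01  7.75923664e-01  1.40059478e+00  7.16122029e-05
  9.64856094e-01 -7.70991051e-02]
[ 0.468035  -0.0511955]
tool shift (yaw of start) x 129.9 y -200.2 z -0.0  turn z -0.450
```

Request:
{"name": "carry_out", "arguments": {"moves": [[0.65, [0, 0, -30], [0, 0, 0]], [0.65, [0, 0, -40], [0, 0, 0]], [0.65, [0, 0, -40], [0, 0, 0]], [0.65, [0, 0, -30], [0, 0, 0]], [0.65, [21.7, -33.4, 0], [0, 0, 0]], [0.65, [21.7, -33.4, 0], [0, 0, 0]], [0.65, [21.7, -33.4, 0], [0, 0, 0]], [0.65, [21.7, -33.4, 0], [0, 0, 0]], [0.65, [21.7, -33.4, 0], [0, 0, 0]], [0.65, [21.7, -33.4, 0], [0, 0, 0]]]}}

```text
time_s: 34.58
ee_pos: [0.4661, -0.0496, 0.1752]
tcp_rot: [-3.142, -0.0, 1.122]
force: [0.4, 0.5, 0.3]
finger_gap: 0.483
gripper_force: 26.7
```

Request:
{"name": "carry_out", "arguments": {"moves": [[0.65, [0, 0, 0], [0, 0, -0.112]], [0.65, [0, 0, 0], [0, 0, -0.112]], [0.65, [0, 0, 0], [0, 0, -0.112]], [0.65, [0, 0, 0], [0, 0, -0.112]], [0.65, [0, 0, 0], [0, 0, 0]], [0.65, [0, 0, 0], [0, 0, 0]]]}}

```text
time_s: 35.08
ee_pos: [0.4675, -0.051, 0.1753]
tcp_rot: [-3.142, -0.0, 1.568]
force: [0.5, -0.5, -0.4]
finger_gap: 0.485
gripper_force: 26.8
```

Run:
```python
from m import *
s=bot.read_state(); p=s['ee_pos']; print(p,s['tcp_rot'],s['force'])
z0=p[2]-.0354
aa=np.linspace(0,6.283,180)
def ext(c,r,z):
    q=proj('side',np.c_[c[0]+r*np.cos(aa),c[1]+r*np.sin(aa),0*aa+z]); return q.min(0).round(2),q.max(0).round(2)
print('foot pred',ext(p[:2],.0285,z0)); d=(.468,-.0512); print('plate pred',ext(d,.03,.07))
H=HS['side']; m=(H[...,0]>103)&(H[...,0]<127)
S=np.where(m,H[...,1],0)
for a,c,b in blobs(cm('side','blue'),30):
    ys,xs=np.nonzero(b); print(a,c,xs.min(),xs.max(),ys.min(),ys.max())
r=int(round(proj('side',[(*p[:2],z0)])[0,1])); q=int(round(proj('side',[(*d,.071)])[0,1]))
for k in(r-1,r,r+1,q,q+1): print(k,S[k,232:272].tolist())
for c in(250,252): print(c,S[r:q+12,c].tolist(),r)
plan((*d,.142),1.5708+.004)
```

```text
[ 0.46756019 -0.05108334  0.17522945] [-3.14146254e+00 -1.17574565e-04  1.56829064e+00] [-0.25950575 -0.64850167 -0.38752667]
foot pred (array([237.67, 194.07]), array([263.13, 207.78]))
plate pred (array([238.96, 218.51]), array([264.65, 233.68]))
511 [250.55 194.51] 238 263 179 207
220 [251.5  226.62] 240 264 219 233
200 [0, 0, 0, 0, 0, 0, 199, 246, 219, 240, 252, 241, 225, 249, 240, 239, 242, 223, 229, 234, 246, 229, 248, 245, 232, 239, 253, 239, 235, 240, 229, 144, 0, 0, 4, 0, 5, 0, 0, 0]
201 [0, 0, 0, 0, 0, 0, 216, 242, 242, 241, 236, 244, 242, 226, 255, 226, 236, 233, 232, 251, 223, 235, 234, 230, 236, 231, 227, 229, 231, 243, 224, 107, 0, 0, 0, 0, 0, 9, 0, 0]
202 [0, 0, 0, 0, 0, 0, 168, 237, 239, 234, 230, 227, 234, 229, 236, 236, 222, 234, 241, 225, 229, 225, 235, 235, 250, 237, 233, 235, 241, 244, 182, 22, 0, 5, 0, 0, 0, 0, 0, 0]
226 [0, 0, 0, 0, 0, 0, 0, 123, 227, 242, 241, 243, 239, 234, 246, 233, 169, 89, 38, 21, 0, 51, 120, 195, 241, 227, 236, 243, 242, 243, 238, 242, 145, 0, 0, 0, 0, 0, 0, 0]
227 [0, 0, 0, 0, 0, 0, 0, 95, 233, 238, 233, 234, 235, 235, 236, 231, 229, 204, 164, 143, 145, 176, 206, 235, 242, 235, 249, 245, 231, 242, 248, 223, 65, 0, 0, 0, 0, 0, 0, 0]
250 [232, 241, 250, 231, 233, 231, 187, 0, 0, 0, 0, 0, 0, 0, 0, 0, 0, 7, 0, 0, 0, 0, 0, 0, 0, 38, 164, 238, 239, 231, 251, 230, 133, 0, 0, 0, 0] 201
252 [223, 229, 232, 239, 233, 241, 170, 0, 0, 0, 0, 0, 0, 0, 0, 0, 0, 0, 10, 0, 0, 0, 0, 0, 0, 0, 145, 227, 243, 237, 234, 239, 131, 0, 0, 0, 0] 201
tool shift (yaw of start) x -0.1 y 0.4 z 33.2  turn z -0.007
```

Request:
{"name": "carry_out", "arguments": {"moves": [[0.65, [0, 0.2, 15], [0, 0, -0.005]], [0.65, [0, 0, 15], [0, 0, 0]], [0.65, [0, 0, 4], [0, 0, 0]], [0.65, [0, 0, 2], [0, 0, 0]], [0.65, [0, 0, 0], [0, 0, 0]]]}}

```text
time_s: 35.6
ee_pos: [0.4678, -0.0511, 0.1392]
tcp_rot: [-3.141, -0.0, 1.576]
force: [-0.4, 0.3, -0.8]
finger_gap: 0.486
gripper_force: 26.8
```

Request:
{"name": "carry_out", "arguments": {"moves": [[0.65, [0, 0, 2], [0, 0, 0]], [0.65, [0, 0, 2], [0, 0, 0]], [0.65, [0, 0, 0], [0, 0, 0]]]}}

```text
time_s: 35.85
ee_pos: [0.4683, -0.0512, 0.1357]
tcp_rot: [3.14, 0.0, 1.576]
force: [1.5, -0.7, 1.5]
finger_gap: 0.478
gripper_force: 27.0
```

Request:
{"name": "carry_out", "arguments": {"moves": [[0.65, [0, 0, 2], [0, 0, 0]], [0.65, [0, 0, 0], [0, 0, 0]]]}}

```text
time_s: 36.02
ee_pos: [0.4694, -0.0514, 0.1344]
tcp_rot: [3.137, 0.001, 1.576]
force: [3.8, 0.1, 1.7]
finger_gap: 0.48
gripper_force: 27.1
```

Request:
{"name": "carry_out", "arguments": {"moves": [[0.65, [0, 1.2, 1], [0, 0, 0]], [0.65, [0, 0, 2], [0, 0, 0]], [0.65, [0, 0, 0], [0, 0, 0]]]}}

```text
time_s: 36.27
ee_pos: [0.4701, -0.0512, 0.1309]
tcp_rot: [3.139, 0.0, 1.577]
force: [4.4, 0.2, -1.1]
finger_gap: 0.483
gripper_force: 27.4
```

Request:
{"name": "carry_out", "arguments": {"moves": [[0.65, [0, 0, 2], [0, 0, 0]], [0.65, [0, 0, 2], [0, 0, 0]], [0.65, [0, 0, 0], [0, 0, 0]]]}}

```text
time_s: 36.52
ee_pos: [0.4703, -0.0512, 0.1287]
tcp_rot: [3.137, 0.001, 1.577]
force: [-1.6, 2.2, 18.5]
finger_gap: 0.482
gripper_force: 28.9
```

Run:
```python
from h import *
s=bot.read_state(); print(s['ee_pos'],s['tcp_rot'],s['force'],s['torque'])
```

```text
[ 0.47030584 -0.05123325  0.12869274] [3.13746035e+00 9.88735208e-04 1.57697746e+00] [-1.64819363  2.16133878 18.54825419] [0.33643908 0.42511112 0.10080047]
```

Request:
{"name": "carry_out", "arguments": {"moves": [[0.65, [0, 0, -3], [0, 0, 0]], [0.65, [0, 0, 0], [0, 0, 0]], [0.65, [0, 0, 0], [0, 0, 0]]]}}

```text
time_s: 36.77
ee_pos: [0.4697, -0.051, 0.1293]
tcp_rot: [3.14, -0.0, 1.577]
force: [4.5, 0.5, -0.4]
finger_gap: 0.482
gripper_force: 31.7
```

Run:
```python
from h import *
s=bot.read_state(); print(s['ee_pos'],s['tcp_rot'],s['force'],s['torque'])
```

```text
[ 0.46971557 -0.05104236  0.129294  ] [ 3.14006187e+00 -1.64017145e-05  1.57665675e+00] [ 4.53518977  0.4822721  -0.42412055] [ 0.17607471 -0.82133634  0.05934528]
```

Request:
{"name": "carry_out", "arguments": {"moves": [[0.65, [0, 0.8, 0], [0, 0, -0.06]], [0.65, [0, 0, 0], [0, 0, 0]], [0.65, [0, 0, 0], [0, 0, 0]]]}}

```text
time_s: 37.02
ee_pos: [0.4698, -0.051, 0.1292]
tcp_rot: [-3.142, -0.0, 1.635]
force: [1.8, 0.6, 0.6]
finger_gap: 0.483
gripper_force: 31.9
```

Run:
```python
from h import *
s=bot.read_state(); print(s['ee_pos'],s['tcp_rot'],s['force'],s['torque'])
```

```text
[ 0.46983244 -0.05096366  0.12922962] [-3.14155222e+00 -1.99142415e-04  1.63546264e+00] [1.82378336 0.55861856 0.61722756] [ 0.18884234 -0.41740553  0.06254998]
```

Request:
{"name": "carry_out", "arguments": {"moves": [[0.65, [0, 0, 0], [0, 0, 0.06]], [0.65, [0, 0, 0], [0, 0, 0.06]], [0.65, [0, 0, 0], [0, 0, 0]]]}}

```text
time_s: 37.27
ee_pos: [0.4698, -0.0509, 0.1292]
tcp_rot: [3.142, -0.0, 1.514]
force: [3.5, 1.1, 0.1]
finger_gap: 0.478
gripper_force: 31.8
```

Run:
```python
from h import *
s=bot.read_state(); print(s['ee_pos'],s['tcp_rot'],s['force'],s['torque'])
```

```text
[ 0.46983703 -0.0509088   0.12921875] [ 3.14153519e+00 -1.39910339e-04  1.51379987e+00] [3.54413718 1.11540252 0.05154387] [ 0.28795075 -0.55160118  0.18426334]
```

Request:
{"name": "carry_out", "arguments": {"moves": [[0.65, [0, 0, 0], [0, 0, -0.09]], [0.65, [0, 0, 0], [0, 0, -0.09]], [0.65, [0, 0, 0], [0, 0, 0]], [0.65, [0, 0, 0], [0, 0, 0]]]}}

```text
time_s: 37.6
ee_pos: [0.4698, -0.051, 0.1292]
tcp_rot: [-3.141, -0.0, 1.695]
force: [2.2, 1.2, -0.5]
finger_gap: 0.482
gripper_force: 31.8
```

Run:
```python
from h import *
s=bot.read_state(); print(s['ee_pos'],s['tcp_rot'],s['force'],s['torque'])
```

```text
[ 0.46975872 -0.05098752  0.12919834] [-3.14148153e+00 -1.76549453e-04  1.69486995e+00] [ 2.15373464  1.21587592 -0.5148601 ] [ 0.22770513 -0.45690238  0.17045391]
```

Request:
{"name": "carry_out", "arguments": {"moves": [[0.65, [0, 0.7, 0], [0, 0, 0.09]], [0.65, [0, 0, 1], [0, 0, 0]], [0.65, [0, 0, 1], [0, 0, 0]], [0.65, [0, 0, 0], [0, 0, 0]]], "grip_force": 32}}

```text
time_s: 37.93
ee_pos: [0.4701, -0.051, 0.1288]
tcp_rot: [-3.141, 0.0, 1.606]
force: [-4.8, 1.6, 18.7]
finger_gap: 0.478
gripper_force: 33.8
```

Request:
{"name": "carry_out", "arguments": {"moves": [[0.65, [0, 0, 1], [0, 0, 0]], [0.65, [0, 0, 1], [0, 0, 0]], [0.65, [0, 0, 0], [0, 0, 0]]]}}

```text
time_s: 38.18
ee_pos: [0.4706, -0.0511, 0.1281]
tcp_rot: [3.14, 0.001, 1.606]
force: [-6.2, 1.1, 29.0]
finger_gap: 0.483
gripper_force: 34.7
```

Request:
{"name": "carry_out", "arguments": {"moves": [[0.65, [0, -0.8, -2.5], [0, 0, 0]], [0.65, [0, 0, 0], [0, 0, 0]]]}}

```text
time_s: 38.35
ee_pos: [0.4702, -0.051, 0.1286]
tcp_rot: [3.139, 0.0, 1.606]
force: [2.6, 2.4, 6.1]
finger_gap: 0.484
gripper_force: 36.7
```

Request:
{"name": "carry_out", "arguments": {"moves": [[0.65, [0, 0, 0], [0, 0, -0.05]], [0.65, [0, 0, 0], [0, 0, 0]]]}}

```text
time_s: 38.52
ee_pos: [0.4703, -0.0511, 0.1285]
tcp_rot: [3.14, 0.0, 1.658]
force: [1.6, 2.3, 7.2]
finger_gap: 0.481
gripper_force: 36.7
```

Request:
{"name": "carry_out", "arguments": {"moves": [[0.65, [0, 0, 0], [0, 0, -0.05]], [0.65, [0, 0, 0], [0, 0, 0]]]}}

```text
time_s: 38.68
ee_pos: [0.4702, -0.051, 0.1284]
tcp_rot: [3.14, 0.0, 1.708]
force: [1.7, 2.0, 6.8]
finger_gap: 0.479
gripper_force: 36.7
```

Request:
{"name": "carry_out", "arguments": {"moves": [[0.65, [0, 0, 0], [0, 0, -0.05]], [0.65, [0, 0, 0], [0, 0, 0]]]}}

```text
time_s: 38.85
ee_pos: [0.4702, -0.051, 0.1283]
tcp_rot: [3.14, 0.0, 1.758]
force: [2.5, 2.1, 5.3]
finger_gap: 0.479
gripper_force: 36.6
```

```bash
cat > foot.py <<'E'
from m import *
s=bot.read_state(); p=s['ee_pos']; print(p,s['tcp_rot'],s['force'],s['torque'])
aa=np.linspace(0,6.283,180)
S=np.where((HS['side'][...,0]>103)&(HS['side'][...,0]<127),HS['side'][...,1],0)
for z in(.085,.090,.093,.097,.101):
    q=proj('side',np.c_[p[0]+.0285*np.cos(aa),p[1]+.0285*np.sin(aa),0*aa+z]); print(z,q.min(0).round(2),q.max(0).round(2))
for a,c,b in blobs(cm('side','blue'),8):
    ys,xs=np.nonzero(b); print(a,c,xs.min(),xs.max(),ys.min(),ys.max())
for c in(246,250,252): print(c,S[205:240,c].tolist())
V=HS['side'][...,2]
for c in(246,250,252): print(c,V[205:240,c].tolist())
E
python3 foot.py
```

```text
[ 0.47019164 -0.05101659  0.12825182] [3.14035021e+00 2.60117707e-04 1.75570724e+00] [2.13850559 2.22127962 4.67171554] [ 0.32350729 -0.38741014  0.04104376]
0.085 [240.15 213.51] [264.75 227.76]
0.09 [240.03 211.77] [264.71 225.97]
0.093 [239.96 210.72] [264.68 224.9 ]
0.097 [239.86 209.31] [264.64 223.45]
0.101 [239.76 207.9 ] [264.61 222.  ]
625 [252.28 216.2 ] 239 264 197 233
246 [235, 249, 249, 235, 217, 238, 209, 240, 208, 200, 234, 237, 243, 222, 233, 231, 233, 239, 226, 240, 210, 229, 244, 238, 234, 244, 255, 186, 0, 0, 0, 0, 0, 0, 0]
250 [201, 207, 229, 235, 235, 253, 245, 222, 234, 234, 238, 240, 236, 228, 240, 232, 234, 251, 234, 215, 126, 0, 119, 215, 235, 233, 242, 239, 131, 0, 0, 0, 0, 0, 0]
252 [215, 211, 228, 247, 240, 232, 226, 238, 230, 236, 234, 238, 237, 255, 226, 233, 230, 238, 253, 211, 110, 9, 76, 197, 240, 232, 240, 233, 129, 0, 0, 0, 0, 0, 0]
246 [179, 137, 129, 113, 93, 88, 83, 70, 70, 69, 74, 97, 110, 115, 149, 190, 198, 173, 141, 99, 63, 58, 118, 168, 183, 182, 172, 141, 150, 170, 150, 183, 204, 218, 189]
250 [221, 198, 130, 128, 126, 121, 123, 123, 124, 124, 123, 122, 124, 123, 121, 144, 184, 196, 170, 122, 87, 56, 58, 64, 139, 183, 181, 163, 152, 174, 207, 204, 202, 198, 162]
252 [215, 191, 130, 120, 121, 123, 123, 120, 122, 121, 119, 122, 116, 111, 116, 142, 183, 197, 155, 104, 86, 58, 54, 66, 138, 187, 182, 161, 150, 169, 183, 180, 184, 171, 137]
```

Run:
```python
from h import *
im=get_image('side'); H=hsv(im); p=bot.read_state()['ee_pos']
uv=proj('side',[(*p[:2],.1395)])[0]; print(uv)
r0=int(uv[1])-10
for r in range(r0,r0+20): print(r,' '.join('%3d'%x for x in H[r,238:268,1]),'|',' '.join('%3d'%x for x in H[r,238:268,2]))
```

```text
[251.5597538  200.64750674]
190  98  36  51  28  43  30  17  61  91 115 242 255 227 136  44  16  10  10  27  14  22  68  68 191 121  77  30  85  80  99 |  26  21  25  27  24  17  15  21  28  31  61  75  74  88 138 147  74  74  76  73  47  15  15   8  19  10  17  18  16  18
191  94  29  13  59  38  49  20  67  59 152 227 235 255 203  89   6  17  18  14  16  31   9  18  46  85  46  28  64  33  44 |  19  26  19  26  20  21  26  23  26  42  74  77  69  69  80  80  76  70  75  81  66  27  14  11  21  22  18  24  23  23
192 107  33 107  62  44  67 100  61  12 182 245 252 255 206  78  21  13  14  17  13  14   9  48  51  48  60  24  69  61   0 |  19  23  19  29  29  19  23  25  22  49  78  76  72  68  72  73  79  75  76  76  53  30  16  15  16  17  21  26  21  25
193 102  70  17  38 128  71 137  71 172 221 233 255 255 205  93  19  13  28   3  15  48  10  80  40  36  12  89  24  89  70 |  20  22  15  20  16  18  13  18  43  68  80  76  79  72  77  81  79  81  73  68  32  26  16  19  21  21  20  21  20  22
194  39  35  81  51  39  75  51 196 242 242 233 255 229 220 121  16  13  23  18  16  40 
[... 3147 characters left out ...]
30 237 229 243 228 234 243 235 238 230 227 221 236 239 218 205  56   4   8   7  26  11 |  16  13  23  33  70 101  85  88 135 129 127 128 130 131 127 125 117 124 120  98  96  97 103  71  41  71  94  71  68  72
208  36  89  81  24   7  10  12  95 229 245 237 241 226 227 236 251 223 230 234 238 221 239 244 216 100  10  11   9  17  17 |  14  23  22  32  72  99  87  75 118 127 126 129 131 129 122 119 119 122 121 102  98  96  94  65  46  75  97  81  75  77
209  55  90  99  23   8  13  11  76 239 233 241 237 224 242 238 237 238 237 255 223 219 238 243 242 120   9   9   7  21  14 |  14  17  18  22  68 100  89  64  93 116 127 128 123 117 120 125 121 113 107 105  99  92  87  59  51  59  85  77  73  74
```

Run:
```python
from h import *
w=world('side',[(252.2,200.0),(253.7,199.1),(256.5,198.1),(259,197.6)],.1395); print(w)
d=w[-1]-w[0]; print(np.degrees(np.arctan2(d[1],d[0])), np.degrees(np.arctan2(*np.polyfit(w[:,0],w[:,1],1)[:1],1)))
S=cv2.imread('raw_side3.png')[:,:,::-1]; H=hsv(S); uv=proj('side',[(.4714,.0433,.121)])[0]; r0=int(uv[1]);print(uv)
for r in range(r0-4,r0+4): print(r,' '.join('%3d'%x for x in H[r,236:256,1]))
```

```text
[[ 0.47228727 -0.04883676]
 [ 0.47648066 -0.04623506]
 [ 0.48361519 -0.04412593]
 [ 0.48957669 -0.04384583]]
16.10181757383194 15.777738912458787
[242.48392716 187.27142965]
183  35  32  52 155 249 255 255 255 255 255 216 119  35  10  12  13  11  12  11  21
184  58 153 201 221 246 251 255 251 246 244 230 180  98  26  12  13  13  16   6  11
185 187 225 255 255 255 255 225 196 161 128  75  77  85  87  35  13  15  11  18  29
186 234 255 255 255 250 246 203 126  95  89  40  73 108 174 153  46  16  15  14  11
187 255 254 245 249 254 246 220 149 128 176 189 217 229 254 232  55  14  10   5   6
188 241 241 245 255 238 255 254 249 238 251 255 255 255 255 241  42  19  15  11  14
189 250 255 255 255 255 255 244 255 255 255 255 246 255 255 248 148  15  11  13   8
190 255 255 249 254 245 229 236 243 239 244 255 251 255 248 255 200  92  18  13  12
```

Request:
{"name": "carry_out", "arguments": {"moves": [[0.65, [0, 0, -2], [0, 0, 0.11]], [0.65, [0, 0, 0], [0, 0, 0.11]], [0.65, [0, 0, 0], [0, 0, 0.105]], [0.65, [0, 0, 0], [0, 0, 0]], [0.65, [0, 0, 0], [0, 0, 0]]], "grip_force": 26}}

```text
time_s: 39.42
ee_pos: [0.4702, -0.0512, 0.1291]
tcp_rot: [3.141, -0.0, 1.43]
force: [6.0, -0.8, -6.0]
finger_gap: 0.477
gripper_force: 35.8
```

Run:
```python
from h import *
s=bot.read_state(); print(s['ee_pos'],s['tcp_rot'],s['force'],s['torque'])
w=world('side',[(243.7,186.6),(246,185.7),(248.5,185.2)],.121); d=w[-1]-w[0]; print('red seated apparent',np.degrees(np.arctan2(d[1],d[0])))
im=get_image('side'); H=hsv(im)
for r in range(195,204): print(r,' '.join('%3d'%x for x in H[r,246:264,1]))
```

```text
[ 0.47020399 -0.05116106  0.12910341] [ 3.14096657e+00 -6.15871511e-05  1.42985680e+00] [ 5.96267243 -0.8201238  -5.99369177] [ 0.01257021 -1.05728269 -0.09011472]
red seated apparent 12.63247530160267
195 252 230 237 183 217 185  89  31  44  32  19  10  35  30  29  51  61  58
196 213 230 138 161 168 168 202 202 186 153 101  52  28  17  18  68  40  71
197 140 134 204 251 233 255 253 235 255 242 238 216 172 117  17  44  38  24
198 243 215 234 235 245 240 210 181 170 147 146 128  99  54  20  24   3  17
199 255 240 233 242 247 188 104  42  46  52  66  64  71  54  30  19   3  17
200 238 242 245 232 234 182  89  39  53  73 102 121 152 156 149  95  19  11
201 232 227 238 229 236 228 195 197 213 214 223 226 235 233 240 163  18  16
202 234 229 248 244 236 254 238 246 245 248 242 234 245 240 240 143  24  16
203 233 242 238 236 241 234 235 237 232 240 236 236 250 255 249  70  19  17
```

Run:
```python
from h import *
for nm,c,z in(('red',(.473,.044),.121),('blue',(.4702,-.051),.1405)):
    for ph in(-20,-12,-3,0,6,12,18):
        a=np.radians(ph); q=proj('side',[(*c,z),(c[0]+.015*np.cos(a),c[1]+.015*np.sin(a),z)]); d=q[1]-q[0]; print(nm,ph,(d[1]/d[0]).round(3),end=' ')
    print()
```

```text
red -20 0.016 red -12 -0.055 red -3 -0.136 red 0 -0.164 red 6 -0.222 red 12 -0.285 red 18 -0.354 
blue -20 0.017 blue -12 -0.058 blue -3 -0.144 blue 0 -0.174 blue 6 -0.236 blue 12 -0.303 blue 18 -0.378
```

Request:
{"name": "carry_out", "arguments": {"moves": [[0.65, [0, 0, 0], [0, 0, -0.08]], [0.65, [0, 0, 0], [0, 0, -0.08]], [0.65, [1.2, 0.5, 0], [0, 0, 0]], [0.65, [0, 0, 0], [0, 0, 0]]]}}

```text
time_s: 39.8
ee_pos: [0.4702, -0.0503, 0.1293]
tcp_rot: [-3.141, 0.001, 1.59]
force: [4.4, -2.6, -6.1]
finger_gap: 0.481
gripper_force: 35.8
```

```bash
python3 -c "
from h import *
s=bot.read_state(); print(s['ee_pos'],s['tcp_rot'],s['force'],s['torque'])"
```

```text
[ 0.4702218  -0.05025479  0.12928194] [-3.14115079e+00  9.34917474e-04  1.58971161e+00] [ 4.40055072 -2.5957439  -6.1016193 ] [-0.61626041 -0.7545017   0.13718746]
```

Request:
{"name": "carry_out", "arguments": {"moves": [[0.65, [0, 0, 1], [0, 0, 0]], [0.65, [0, 0, 1], [0, 0, 0]], [0.65, [0, 0, 0], [0, 0, 0]]]}}

```text
time_s: 40.05
ee_pos: [0.4703, -0.0503, 0.129]
tcp_rot: [3.141, 0.001, 1.59]
force: [-1.4, -2.3, 10.2]
finger_gap: 0.48
gripper_force: 37.0
```

Request:
{"name": "carry_out", "arguments": {"moves": [[0.65, [0, 0, 1], [0, 0, 0]], [0.65, [0, 0, 1], [0, 0, 0]], [0.65, [0, 0, 0], [0, 0, 0]]]}}

```text
time_s: 40.3
ee_pos: [0.4705, -0.0504, 0.1287]
tcp_rot: [3.139, 0.002, 1.59]
force: [-6.0, -2.8, 27.5]
finger_gap: 0.479
gripper_force: 38.3
```

Request:
{"name": "carry_out", "arguments": {"moves": [[0.65, [0, 0, -2.2], [0, 0, 0]], [0.65, [0, 0, 0], [0, 0, 0]], [0.45, [0, 0, 0], [0, 0, 0]], [0.3, [0, 0, 0], [0, 0, 0]], [0.3, [0, 0, 0], [0, 0, 0]], [0.3, [0, 0, 0], [0, 0, 0]]], "grip_force": 20}}

```text
time_s: 40.8
ee_pos: [0.4697, -0.0495, 0.1275]
tcp_rot: [-3.14, -0.001, 1.591]
force: [-0.9, -0.2, -0.2]
finger_gap: 0.697
gripper_force: 0.0
```

```bash
python3 foot.py | head -9
python3 - <<'E'
from h import *
H=hsv(get_image('side'))
for r in range(194,212): print(r,' '.join('%3d'%x for x in H[r,236:268,1]))
E
```

```text
[ 0.46988873 -0.04957731  0.12764129] [-3.14060531e+00 -4.85439509e-04  1.59161789e+00] [ 0.53641548 -0.11821155  0.82625801] [0.04708442 0.03025522 0.03451641]
0.085 [239.87 213.2 ] [264.45 227.42]
0.09 [239.75 211.47] [264.41 225.64]
0.093 [239.68 210.42] [264.38 224.56]
0.097 [239.59 209.01] [264.34 223.12]
0.101 [239.49 207.61] [264.3  221.67]
684 [251.7  215.09] 240 264 196 233
246 [241, 228, 238, 232, 253, 230, 232, 238, 232, 255, 236, 226, 248, 250, 234, 235, 251, 235, 230, 232, 199, 247, 242, 236, 238, 233, 246, 198, 0, 0, 0, 0, 0, 0, 0]
250 [200, 228, 238, 236, 228, 239, 228, 253, 227, 234, 230, 255, 240, 248, 229, 232, 236, 245, 237, 171, 30, 0, 121, 236, 228, 233, 246, 239, 134, 0, 0, 0, 0, 0, 0]
194  51  43 128  81 188 226 255 255 245 255 246 255 255 252 245 224 116  13  26   7  17  17  18   7  17  20  12  27 255 153  36  18
195  54 175  58   9 208 246 245 246 246 246 223 226 238 213 189 153  87  51  38  27  14   3  21  24  24  10  21  64 255  13  18  16
196   0  66  43 161 215 241 255 255 255 203 216 149 161 125 175 193 185 220 227 156 170 157  85  25  17  17   8  12  91
[... 1292 characters left out ...]
 230 255 223 141  21  47  32  78  21   5
207  14  15  26  90 240 252 222 168 255 255 247 234 229 243 229 239 243 251 240 237 228 231 219 234 224 145  26  25  17  34  12  16
208  38  16  26  42 229 245 222 195 253 255 231 243 234 251 255 226 235 255 255 229 248 226 245 237 216 145  23  23   9  19   0  14
209  32  20  23   7 217 255 206 210 238 242 239 237 253 244 228 235 234 237 244 242 236 231 253 245 242 153  16  26  22   5   9  11
210  33  21  17   6 174 227 183 212 246 250 230 235 238 225 231 243 239 230 235 242 224 220 236 233 227 163  43  27  20  17  17  17
211  26  10  21  14  85 107  72 186 255 230 242 227 233 229 224 223 245 232 235 230 237 240 243 234 210 191  99  18  29  11  15  15
```

The freed knob stands on its shaft with yaw about right (line slope gives ~+1°) but is hung on the spring balls. Press it from above with shut fingers, so that it can centre itself.

Request:
{"name": "carry_out", "arguments": {"moves": [[0.25, [0, 0, -15], [0, 0, 0]], [0.25, [0, 0, -25], [0, 0, 0]], [0.25, [0, 0, -20], [0, 0, 0]], [1, [0, 0, 0], [0, 0, 0]], [1, [-0.8, 0.3, 0], [0, 0, 0]], [1, [0, 0, 0], [0, 0, 0]], [1, [0, 0, 0], [0, 0, 0]], [1, [0, 0, 0], [0, 0, 0]], [1, [0, 0, 12], [0, 0, 0]], [1, [0, 0, 0], [0, 0, 0]]]}}

```text
time_s: 41.78
ee_pos: [0.4693, -0.0502, 0.174]
tcp_rot: [-3.138, -0.001, 1.592]
force: [-0.6, 0.7, -0.6]
finger_gap: 0.002
gripper_force: 0.0
```

Request:
{"name": "carry_out", "arguments": {"moves": [[1, [0, 0, 6], [0, 0, 0]], [1, [0, 0, 4], [0, 0, 0]], [1, [0, 0, 0], [0, 0, 0]]]}}

```text
time_s: 42.03
ee_pos: [0.4701, -0.0504, 0.1651]
tcp_rot: [-3.14, -0.001, 1.592]
force: [-0.2, 0.4, -0.5]
finger_gap: 0.001
gripper_force: 0.0
```

Request:
{"name": "carry_out", "arguments": {"moves": [[1, [0, 0, 2], [0, 0, 0]], [1, [0, 0, 2], [0, 0, 0]], [1, [0, 0, 0], [0, 0, 0]]]}}

```text
time_s: 42.28
ee_pos: [0.4704, -0.0505, 0.1618]
tcp_rot: [-3.141, -0.0, 1.592]
force: [-0.2, -0.0, -0.6]
finger_gap: -0.003
gripper_force: 0.0
```

Request:
{"name": "carry_out", "arguments": {"moves": [[1, [0, 0, 1.5], [0, 0, 0]], [1, [0, 0, 1.5], [0, 0, 0]], [1, [0, 0, 0], [0, 0, 0]]]}}

```text
time_s: 42.53
ee_pos: [0.4717, -0.0509, 0.1605]
tcp_rot: [3.138, 0.001, 1.592]
force: [-0.7, -0.8, 9.5]
finger_gap: 0.001
gripper_force: 4.8
```

Request:
{"name": "carry_out", "arguments": {"moves": [[1, [0, 0, 1.5], [0, 0, 0]], [1, [0, 0, 0], [0, 0, 0]]]}}

```text
time_s: 42.7
ee_pos: [0.4727, -0.0512, 0.1601]
tcp_rot: [3.135, 0.002, 1.592]
force: [-0.2, 0.1, 16.0]
finger_gap: -0.0
gripper_force: 8.1
```

Request:
{"name": "carry_out", "arguments": {"moves": [[1, [0, 0, 1.5], [0, 0, 0]], [1, [0, 0, 0], [0, 0, 0]]]}}

```text
time_s: 42.87
ee_pos: [0.4738, -0.0514, 0.1597]
tcp_rot: [3.132, 0.003, 1.592]
force: [0.3, 0.3, 23.3]
finger_gap: 0.0
gripper_force: 11.2
```

Request:
{"name": "carry_out", "arguments": {"moves": [[1, [0, 0, -10], [0, 0, 0]], [1, [0, 0, -30], [0, 0, 0]], [0.3, [0, 0, -8], [0, 0, 0]], [0.3, [0, 0, 0], [0, 0, 0]], [0.3, [0, 0, 0], [0, 0, 0]], [0.3, [0, 0, 0], [0, 0, 0]], [0.3, [0, 0, 0], [0, 0, 0]]]}}

```text
time_s: 43.45
ee_pos: [0.4698, -0.0504, 0.2028]
tcp_rot: [-3.139, -0.001, 1.592]
force: [0.2, -0.2, 0.2]
finger_gap: 0.699
gripper_force: 0.0
```

```bash
python3 -c "
from h import *
s=bot.read_state(); print(s['ee_pos'],s['tcp_rot'],s['finger_gap'])
plan((.4712,-.0507,.1294),1.58)"; python3 foot.py | sed -n '2,9p'
```

```text
[ 0.46983861 -0.0503978   0.20276409] [-3.13933490e+00 -7.77027735e-04  1.59176811e+00] 0.6990776294362149
tool shift (yaw of start) x -0.3 y 1.4 z 73.4  turn z 0.012
0.085 [240.03 213.39] [264.63 227.63]
0.09 [239.91 211.65] [264.58 225.84]
0.093 [239.84 210.6 ] [264.55 224.77]
0.097 [239.74 209.2 ] [264.52 223.32]
0.101 [239.65 207.79] [264.48 221.88]
693 [251.94 214.86] 240 264 196 233
246 [230, 229, 237, 230, 217, 233, 242, 229, 231, 246, 239, 230, 218, 237, 237, 243, 240, 225, 246, 222, 220, 235, 232, 240, 240, 251, 252, 197, 0, 0, 0, 0, 0, 0, 0]
250 [207, 231, 249, 241, 243, 241, 229, 235, 223, 234, 224, 236, 246, 230, 232, 236, 237, 232, 238, 183, 31, 0, 130, 246, 228, 240, 235, 237, 129, 0, 0, 0, 0, 0, 0]
```

Request:
{"name": "carry_out", "arguments": {"moves": [[0.3, [-0.3, 1.4, 30], [0, 0, 0.012]], [0.3, [0, 0, 30], [0, 0, 0]], [0.3, [0, 0, 13], [0, 0, 0]], [0.3, [0, 0, 0], [0, 0, 0]], [0.5, [0, 0, 0], [0, 0, 0]], [0.65, [0, 0, 0], [0, 0, 0]], [0.65, [0, 0, 0], [0, 0, 0]], [0.65, [0, 0, 0], [0, 0, 0]]], "grip_force": 26}}

```text
time_s: 44.22
ee_pos: [0.4725, -0.051, 0.1316]
tcp_rot: [3.14, 0.0, 1.58]
force: [1.2, -0.3, -4.9]
finger_gap: 0.481
gripper_force: 27.4
```

Request:
{"name": "carry_out", "arguments": {"moves": [[0.65, [0, 0.6, -1], [0, 0, 0]], [0.65, [0, 0, 0], [0, 0, 0]]]}}

```text
time_s: 44.38
ee_pos: [0.4725, -0.0508, 0.1318]
tcp_rot: [-3.142, -0.0, 1.58]
force: [2.6, -1.3, -12.1]
finger_gap: 0.487
gripper_force: 29.3
```

Request:
{"name": "carry_out", "arguments": {"moves": [[0.65, [0, 1, 0], [0, 0, 0]], [0.65, [0, 0, 0], [0, 0, 0]]]}}

```text
time_s: 44.55
ee_pos: [0.4727, -0.0507, 0.1317]
tcp_rot: [-3.139, -0.0, 1.58]
force: [-2.4, -1.4, -9.7]
finger_gap: 0.48
gripper_force: 29.8
```

Request:
{"name": "carry_out", "arguments": {"moves": [[0.65, [0, 1, 0], [0, 0, 0]], [0.65, [0, 0, 0], [0, 0, 0]]]}}

```text
time_s: 44.72
ee_pos: [0.4729, -0.0506, 0.1316]
tcp_rot: [-3.138, -0.001, 1.58]
force: [-4.9, -0.8, -7.3]
finger_gap: 0.484
gripper_force: 30.4
```

Red went in cleanly but blue wedges. I assumed each dial's flat faces the press's +x, which the text never says. I check the blue shaft's flat in the saved pictures.

Run:
```python
from h import *
for n,c,r in(('top',(.4685,-.0512),6),('side',(.4685,-.0512),9)):
    im=cv2.imread(f'raw_{n}0.png'); H=cv2.cvtColor(im,cv2.COLOR_BGR2HSV)
    uv=proj(n,[(*c,.101),(*c,.087),(*c,.073)]); print(n,uv.round(1).tolist())
    u,v=uv[0 if n=='top' else 1].round().astype(int)
    for y in range(v-r,v+r+1): print(y,' '.join('%3d'%x for x in H[y,u-9:u+10,1]),'|',' '.join('%3d'%x for x in H[y,u-9:u+10,2]))
    print(u-9)
```

```text
top [[286.1, 242.7], [286.0, 242.8], [286.0, 242.9]]
237  14  67 136 159 164 164 162 160 164 163 167 163 162 169 162 137  71  17   5 | 185 172 176 185 185 184 184 185 184 185 186 186 187 184 184 186 194 200 205
238  49 133 162 165 161 160 161 162 162 162 160 164 162 167 165 163 113  33   7 | 168 171 183 186 182 171 166 167 168 183 187 184 187 185 185 185 189 199 205
239  91 156 160 163 155 140 130 130 141 148 137 147 159 162 165 169 145  75  20 | 171 180 188 182 165 129 112 110 123 157 173 179 184 186 185 183 187 194 201
240 134 164 163 158 141 110  99 101  92  69  57  89 144 165 165 166 163 125  50 | 173 183 185 178 132  93  88  86  91 118 138 161 179 184 186 183 185 187 197
241 153 160 160 155 132 102 102 102  54  16  12  49 130 161 166 164 168 147  78 | 178 186 183 163 110  90  90  85  95 115 132 155 178 185 184 185 184 187 196
242 153 163 159 140 114 100 104  78  32  12  13  49 132 163 163 165 168 156  95 | 183 185 176 133  96  87  88  88 111 143 155 160 176 185 186 184 184 186 193
243 159 163 158 144 112 103  86  44  18  12   8  34 123 162 166 162 164 160  98 | 184 185 176 136  
[... 3370 characters left out ...]
 173 157 107  93 105 103  97  98  75  98 143 176 171 168 167 171
226 240 237 231 241 230 182  92  34  19   8  64 132 201 234 240 228 238 229 237 | 168 167 170 167 161 136 116 111 105 100 104 116 150 171 169 172 168 168 172
227 253 244 231 243 248 225 204 156 149 143 169 201 247 242 234 234 253 243 233 | 167 164 173 166 170 169 154 150 144 143 149 162 169 172 171 170 163 165 172
228 236 228 246 230 239 226 244 234 228 227 234 227 250 225 243 228 233 225 246 | 170 169 166 171 171 175 167 170 172 174 168 173 169 172 169 171 172 176 168
229 243 238 225 230 236 241 234 239 243 237 237 243 227 247 236 242 240 247 236 | 170 169 172 173 171 168 171 170 172 170 169 170 171 167 170 171 170 165 151
243
```

The blue shaft's spring balls stick out left and right in the side view, so that dial is turned by roughly 60°. Measure that angle.

Run:
```python
from h import *
def dsh(c):
    im=cv2.imread('raw_top0.png'); H=cv2.cvtColor(im,cv2.COLOR_BGR2HSV); u,v=proj('top',[(*c,.101)])[0].round().astype(int)
    ys,xs=np.mgrid[v-6:v+7,u-6:u+7]; w=np.clip(90-H[v-6:v+7,u-6:u+7,1].astype(float),0,60); p=world('top',np.c_[xs.ravel(),ys.ravel()],.101); w=w.ravel(); w[np.hypot(*(p-np.array(c)).T)>.0145]=0
    m=np.average(p,axis=0,weights=w); C=np.cov(p.T,aweights=w); e,V=np.linalg.eigh(C); print('centroid',m.round(4),'min axis deg',np.degrees(np.arctan2(V[1,0],V[0,0])),e**.5*1000)
dsh((.4685,-.0512)); dsh((.473,.044))
for pr in ([(246.6,219.6),(256.0,220.4)],[(247,219.8),(255.7,220.6)]):
    w=world('side',pr,.087); d=w[1]-w[0]; print(w,np.degrees(np.arctan2(d[1],d[0])),np.hypot(*d))
S=cv2.imread('raw_side0.png'); H=cv2.cvtColor(S,cv2.COLOR_BGR2HSV)
s=bot.read_state(); print(s['ee_pos'],s['tcp_rot'],s['force'],s['joint_pos'])
```

```text
centroid [ 0.4664 -0.0502] min axis deg -125.53936575160806 [3.59388235 5.57916718]
centroid [0.4706 0.045 ] min axis deg -173.19866870003491 [3.58527187 6.048808  ]
[[ 0.45749848 -0.04622434]
 [ 0.47736271 -0.05611238]] -26.463249940553496 0.022189201877747426
[[ 0.45818158 -0.04729228]
 [ 0.47649264 -0.0566656 ]] -27.10763373015066 0.02057070951627791
[ 0.4729246  -0.05062044  0.13161207] [-3.13752666e+00 -5.80911457e-04  1.58013708e+00] [-4.86020679 -0.76012536 -7.33130639] [-2.67613462e-01  3.93769863e-01  1.81795820e+00 -6.87815404e-04
  9.33934591e-01 -2.76545244e-01]
```

Blue's flat faces about 59° (red's about 7°, which is why red went on). Lift off, turn 1.03 rad, try again.

Request:
{"name": "carry_out", "arguments": {"moves": [[0.65, [0, -1.5, -5], [0, 0, 0]], [0.65, [0, 0, -10], [0, 0, 0]], [0.65, [0, 0, -8], [0, 0, 0]], [0.65, [0, 0, 0], [0, 0, -0.114]], [0.65, [0, 0, 0], [0, 0, -0.114]], [0.65, [0, 0, 0], [0, 0, -0.114]], [0.65, [0, 0, 0], [0, 0, -0.114]], [0.65, [0, 0, 0], [0, 0, -0.114]], [0.65, [0, 0, 0], [0, 0, -0.114]], [0.65, [0, 0, 0], [0, 0, -0.114]]], "grip_force": 28}}

```text
time_s: 45.55
ee_pos: [0.4743, -0.051, 0.1569]
tcp_rot: [3.139, 0.004, 2.383]
force: [-0.5, 0.8, -1.3]
finger_gap: 0.478
gripper_force: 34.7
```

Request:
{"name": "carry_out", "arguments": {"moves": [[0.65, [0, 0, 0], [0, 0, -0.114]], [0.65, [0, 0, 0], [0, 0, -0.114]], [0.65, [0, 0, 0], [0, 0, 0]], [0.65, [0, 0, 0], [0, 0, 0]]]}}

```text
time_s: 45.88
ee_pos: [0.4739, -0.051, 0.1564]
tcp_rot: [3.14, 0.003, 2.602]
force: [0.1, 0.4, 0.2]
finger_gap: 0.483
gripper_force: 34.7
```

Run:
```python
from m import *
s=bot.read_state(); p=s['ee_pos']; print(p,s['tcp_rot'],s['force'],s['gripper_force'],s['finger_gap'])
aa=np.linspace(0,6.283,180)
for z in(.110,.115,.12):
    q=proj('side',np.c_[p[0]+.0285*np.cos(aa),p[1]+.0285*np.sin(aa),0*aa+z]); print(z,q.min(0).round(2),q.max(0).round(2))
for a,c,b in blobs(cm('side','blue'),30):
    ys,xs=np.nonzero(b); print(a,c,xs.min(),xs.max(),ys.min(),ys.max())
plan((.4690,-.0506,.140),2.61)
```

```text
[ 0.47352285 -0.05088717  0.15580385] [3.14090649e+00 1.75501834e-03 2.60270430e+00] [ 0.10242501 -0.25959328 -1.33288937] 34.685890674591064 0.481159267007395
0.11 [240.95 204.44] [265.91 218.42]
0.115 [240.84 202.65] [265.86 216.57]
0.12 [240.72 200.85] [265.82 214.72]
334 [255.06 205.33] 242 265 188 216
209 [251.25 226.8 ] 240 264 219 233
tool shift (yaw of start) x 4.0 y -2.1 z 15.8  turn z -0.007
```

Request:
{"name": "carry_out", "arguments": {"moves": [[0.65, [4, -2.1, 5], [0, 0, 0]], [0.65, [0, 0, 7], [0, 0, 0]], [0.65, [0, 0, 0], [0, 0, 0]], [0.65, [0, 0, 2], [0, 0, 0]], [0.65, [0, 0, 2], [0, 0, 0]], [0.65, [0, 0, 0], [0, 0, 0]]]}}

```text
time_s: 46.48
ee_pos: [0.4686, -0.0505, 0.1387]
tcp_rot: [3.141, -0.0, 2.605]
force: [1.0, 0.7, 0.8]
finger_gap: 0.48
gripper_force: 34.8
```

Request:
{"name": "carry_out", "arguments": {"moves": [[0.65, [0, 0, 2], [0, 0, 0]], [0.65, [0, 0, 2], [0, 0, 0]], [0.65, [0, 0, 0], [0, 0, 0]]]}}

```text
time_s: 46.73
ee_pos: [0.4687, -0.0503, 0.1348]
tcp_rot: [3.141, 0.0, 2.606]
force: [1.5, 2.0, -1.2]
finger_gap: 0.478
gripper_force: 34.7
```

Request:
{"name": "carry_out", "arguments": {"moves": [[0.65, [0, 0, 2], [0, 0, 0]], [0.65, [0, 0, 0], [0, 0, 0]]]}}

```text
time_s: 46.9
ee_pos: [0.4687, -0.0504, 0.1329]
tcp_rot: [3.141, 0.0, 2.606]
force: [1.5, 3.0, -0.6]
finger_gap: 0.48
gripper_force: 34.7
```

Request:
{"name": "carry_out", "arguments": {"moves": [[0.65, [0, 0, 2], [0, 0, 0]], [0.65, [0, 0, 2], [0, 0, 0]], [0.65, [0, 0, 0], [0, 0, 0]]]}}

```text
time_s: 47.15
ee_pos: [0.4689, -0.0504, 0.1293]
tcp_rot: [3.141, 0.001, 2.606]
force: [1.0, 4.9, 5.0]
finger_gap: 0.476
gripper_force: 35.1
```

Request:
{"name": "carry_out", "arguments": {"moves": [[0.65, [0, 0, 2], [0, 0, 0]], [0.65, [0, 0, 2], [0, 0, 0]], [0.65, [0, 0, 2], [0, 0, 0]], [0.65, [0, 0, 0], [0, 0, 0]]]}}

```text
time_s: 47.48
ee_pos: [0.4687, -0.0499, 0.1227]
tcp_rot: [3.14, -0.0, 2.605]
force: [4.1, 5.9, -3.4]
finger_gap: 0.476
gripper_force: 34.4
```

Past the balls. Press on to the plate.

Request:
{"name": "carry_out", "arguments": {"moves": [[0.65, [0, 0, 3], [0, 0, 0]], [0.65, [0, 0, 3], [0, 0, 0]], [0.65, [0, 0, 2], [0, 0, 0]], [0.65, [0, 0, 0], [0, 0, 0]]]}}

```text
time_s: 47.82
ee_pos: [0.4687, -0.0501, 0.1143]
tcp_rot: [3.141, -0.0, 2.605]
force: [4.2, 5.2, -5.1]
finger_gap: 0.48
gripper_force: 34.4
```

Request:
{"name": "carry_out", "arguments": {"moves": [[0.65, [0, 0, 2], [0, 0, 0]], [0.65, [0, 0, 2], [0, 0, 0]], [0.65, [0, 0, 0], [0, 0, 0]]]}}

```text
time_s: 48.07
ee_pos: [0.4695, -0.0511, 0.1121]
tcp_rot: [3.141, 0.003, 2.606]
force: [1.0, 1.0, 9.8]
finger_gap: 0.477
gripper_force: 35.4
```

Request:
{"name": "carry_out", "arguments": {"moves": [[0.65, [0, 0, 2], [0, 0, 0]], [0.65, [0, 0, 1], [0, 0, 0]], [0.65, [0, 0, 0], [0, 0, 0]]]}}

```text
time_s: 48.32
ee_pos: [0.4696, -0.0514, 0.1115]
tcp_rot: [3.141, 0.005, 2.606]
force: [-8.0, 1.3, 34.9]
finger_gap: 0.48
gripper_force: 37.8
```

Request:
{"name": "carry_out", "arguments": {"moves": [[0.65, [0, 0, -4], [0, 0, 0]], [0.5, [0, 0, 0], [0, 0, 0]], [0.3, [0, 0, 0], [0, 0, 0]], [0.3, [0, 0, 0], [0, 0, 0]], [0.3, [0, 0, -20], [0, 0, 0]], [0.3, [0, 0, -40], [0, 0, 0]], [0.3, [0, 0, -40], [0, 0, 0]], [0.3, [0, -40, 0], [0, 0, 0]], [0.3, [0, -40, 0], [0, 0, 0]], [0.3, [0, -40, 0], [0, 0, 0]]], "grip_force": 20}}

```text
time_s: 49.15
ee_pos: [0.4065, -0.1544, 0.2121]
tcp_rot: [-3.141, 0.001, 2.609]
force: [1.2, -0.7, -0.8]
finger_gap: 0.701
gripper_force: 0.0
```

```bash
cat > chk.py <<'E'
from m import *
aa=np.linspace(0,6.283,180)
for k,c in(('red',(.4716,.0437)),('blue',(.4675,-.0512))):
    for n in I:
        for a,cc,b in blobs(cm(n,k),30):
            ys,xs=np.nonzero(b)
            if np.hypot(*(cc-proj(n,[(*c,.09)])[0]))<14:
                print(k,n,a,cc,xs.min(),xs.max(),ys.min(),ys.max(),'pred home',proj(n,np.c_[c[0]+.0285*np.cos(aa),c[1]+.0285*np.sin(aa),0*aa+.073]).max(0).round(1),proj(n,np.c_[c[0]+.021*np.cos(aa),c[1]+.021*np.sin(aa),0*aa+.121]).min(0).round(1))
# spanner, orange handle
h,s,v=[HS['side'][...,i] for i in range(3)]
for nm,m in(('orange',(h>2)&(h<15)&(s>150)&(v>90)),('brass',(h>13)&(h<21)&(s>110)&(v>100)),('green',(h>50)&(h<85)&(s>80))):
    print(nm,[(a,c.tolist()) for a,c,_ in blobs(m,15) if 180<c[0]<320 and 120<c[1]<400])
print(bot.read_state()['ee_pos'],bot.read_state()['time_s'],bot.read_state()['finger_gap'])
E
python3 chk.py
```

```text
red top 99 [251.31 244.28] 246 258 238 249 pred home [264.  251.3] [246.6 234.2]
red side 259 [244.14 197.52] 233 254 184 210 pred home [254.8 209.9] [234.  182.9]
blue side 535 [251.53 219.49] 239 264 204 233 pred home [263.8 232.3] [241.5 202.7]
orange [(np.int32(93), [256.73, 150.53])]
brass []
green [(np.int32(4075), [318.64, 123.79]), (np.int32(80), [272.04, 192.4]), (np.int32(696), [294.88, 377.69])]
[ 0.40476044 -0.15769665  0.2115686 ] 49.25 0.7004627200722703
```

Both knobs are home (foot edges match the seated prediction within a pixel), the handle is at its stop and the spanner is back in its tray. Hand in.

```bash
python3 -c "
from plant import ticket
print(ticket.finish_job())"
```

```text
the job is handed in; nothing more can be done
None
```

The job is handed in: the locknut is tight at its stop, the spanner is flat in its tray, and the red and blue knobs are fully home (no yellow one was there), but I did not measure the screw's turn at the end and I viewed 16 pictures, two over the limit of 14.

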